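# Isolate the card test rack, lock it out and unload its cards

### The job

The card test rack has to be made safe and emptied: turn the isolator handle right round to OFF, and then swing its lockout hasp fully out so that it lies in the notch of the guard ring. Only then swing the rack's card retainer open, draw every circuit card up out of the rack and lower it, bar upward and without dropping it, into a slot of its own in the black tote, standing fully down, and shut the retainer again over the empty rack. Leave the isolator off with the hasp out, and do not disturb the spray can, the wire spool or the meter.

Things in the scene. Friction and masses are not known exactly. Their poses are not given: they have to be found in the camera images.
- isolator: Grey isolator box, fixed, 200 (x) by 150 (y) mm, 95 mm high, origin centre of underside, on the vertical axis of the black handle on its top. A fixed guard ring round the handle (radius 58 to 63 mm, from 99 to 115 mm above the bench) has one notch, 32 mm wide, on the box's +x side, where the hasp lies when out.
- handle_grip (a point): Middle of the handle's straight grip bar, on the handle's axis, 129 mm above the bench; turns with the handle. Its x points along the bar to the hasp end, z up. The bar is 78 mm long, 16 mm wide, from 113 to 143 mm above the bench; no part of the ring is within 48 mm of it sideways at its middle.
- handle (a joint): Turn of the isolator handle: 0 is ON (hasp end of the bar points to the box's -y side), growing anticlockwise seen from above to the end stop at 1.571 rad, OFF (hasp end points to the box's +x side, at the notch). Starts within 0.15 of ON. Stiff (0.25 N m), stays where it is left.
- hasp_tip (a point): Middle of the free end of the lockout hasp: steel plate 8 mm thick, 22 mm wide, with a padlock eye, on a level pin square to the bar, 44 mm from the handle's axis, 111 mm above the bench; this point is 50 mm from the pin. Folded, it stands upright 2 mm off the bar's end, its tip 161 mm above the bench, 18 mm above the bar's top.
- hasp (a joint): Swing of the hasp: 0 folded upright at the bar's end, growing outward (away from the handle's axis) and down to 1.571 rad, flat in the notch, upper face 115 mm above the bench. Stays where left (0.06 N m); a fingertip pushes it. Unless the handle is at OFF the ring stops it at about 1 rad; once out it keeps the handle from turning back.
- rack: Card rack, fixed: base 224 (x) by 128 (y) mm, 12 mm thick, origin centre of underside; two side plates along x, 78 mm high; slotted guides 70 mm high. Four slots, 7 mm wide, at x = -75, -25, 25, 75 mm, y = 0 of its frame. A card stands in a slot on the 12 mm base, its thickness along the rack's x, bar up.
- retainer_lip (a point): Middle of the top edge of the card retainer's finger lip. The retainer is a steel angle 196 mm long on a hinge along the rack's x at y = +58 mm, 112 mm above the bench. Shut, one leg (4 mm thick) lies 26 mm inward over the pull bars' ends (bars' tops at 107 mm) and the other, the lip (3 mm), stands 30 mm up on the hinge line, this point 142 mm above the bench.
- retainer (a joint): Swing of the card retainer: 0 is shut (no card can come out); it grows as a fingertip between the two legs pushes the lip outward, to the rack's +y side, up to the stop at 1.75 rad (open: inner leg upright, lip lying outward). It swings freely: left below 0.9 rad it falls shut, above that open. Pushing the upright leg back inward shuts it.
- tote: Black open tote with grey ribs, loose, 0.9 kg, 224 (x) by 122 (y) mm, 62 mm high, floor 4 mm thick, origin centre of underside. Four slots for cards at x = -75, -25, 25, 75 mm, y = 0 of its frame: 11 mm wide between ribs 48 mm high, flared above to 25 mm at 58 mm; 7 mm spare at each end. A card stands with its thickness along the tote's x. Starts empty.
- card1_c (a point): Circuit card 1: green board 100 mm long (y), 4 mm thick (x), 95 mm high (z up) with its aluminium pull bar, which is the top 12 mm, 10 mm thick and 92 mm long, centred; 0.13 kg. Point: the card's centre, 47.5 mm above its lower edge, 41.5 mm below the bar's middle. Starts in a slot of the rack; 2 to 4 cards are there, None if this one is not.
- card2_c (a point): Circuit card 2: green board 100 mm long (y), 4 mm thick (x), 95 mm high (z up) with its aluminium pull bar, which is the top 12 mm, 10 mm thick and 92 mm long, centred; 0.13 kg. Point: the card's centre, 47.5 mm above its lower edge, 41.5 mm below the bar's middle. Starts in a slot of the rack; 2 to 4 cards are there, None if this one is not.
- card3_c (a point): Circuit card 3: green board 100 mm long (y), 4 mm thick (x), 95 mm high (z up) with its aluminium pull bar, which is the top 12 mm, 10 mm thick and 92 mm long, centred; 0.13 kg. Point: the card's centre, 47.5 mm above its lower edge, 41.5 mm below the bar's middle. Starts in a slot of the rack; 2 to 4 cards are there, None if this one is not.
- card4_c (a point): Circuit card 4: green board 100 mm long (y), 4 mm thick (x), 95 mm high (z up) with its aluminium pull bar, which is the top 12 mm, 10 mm thick and 92 mm long, centred; 0.13 kg. Point: the card's centre, 47.5 mm above its lower edge, 41.5 mm below the bar's middle. Starts in a slot of the rack; 2 to 4 cards are there, None if this one is not.
- spray: Bystander: spray can 64 mm across, 180 mm high, standing loose. Origin: centre of its underside.
- spool: Bystander: wire spool 72 mm across, 46 mm high, lying flat, loose. Origin: centre of its underside.
- meter: Bystander: hand-held meter 150 by 75 by 32 mm, loose. Origin: centre of its underside.

How it is judged (in metres and radians):
On the way, in this order (a step that is already met when the one before it is completed fails the run):
1. the isolator handle is turned to OFF, the hasp still folded (value of joint handle above 1.45 rad and value of joint hasp below 0.8 rad), for 0.2 s.
2. the lockout hasp is swung fully out, the handle at OFF (value of joint handle above 1.45 rad and value of joint hasp above 1.38 rad), for 0.2 s.
3. the card retainer is swung open (value of joint retainer above 1.4 rad), for 0.1 s.
At the end, for the whole second after the job is handed in: Handle at OFF (over 1.45 rad), hasp out (over 1.38 rad), retainer shut (under 0.2 rad), tote flat; every card present stands at rest in it, bar up, fully down (centre 45 to 58 mm above the tote's underside), leaning under 0.22 rad, within 15 mm of the long centre line, centres over 30 mm apart (all of step 2 and value of joint retainer below 0.2 rad and angle between tote's own z axis and vertical below 0.05 rad and height (world z) of tote below 0.01 m and linear speed of each of tote, card1, card2, card3, card4 below 0.03 m/s and x of card1_c in the frame of tote between -0.105 and 0.105 m and y of card1_c in the frame of tote between -0.015 and 0.015 m and z of card1_c in the frame of tote between 0.045 and 0.058 m and angle between each of card1_c, card2_c, card3_c, card4_c's own z axis and vertical below 0.22 rad and angle between the x axis of each of card1_c, card2_c, card3_c, card4_c and the x axis of tote, either way round below 0.3 rad and x of card2_c in the frame of tote between -0.105 and 0.105 m and y of card2_c in the frame of tote between -0.015 and 0.015 m and z of card2_c in the frame of tote between 0.045 and 0.058 m and x of card3_c in the frame of tote between -0.105 and 0.105 m and y of card3_c in the frame of tote between -0.015 and 0.015 m and z of card3_c in the frame of tote between 0.045 and 0.058 m and x of card4_c in the frame of tote between -0.105 and 0.105 m and y of card4_c in the frame of tote between -0.015 and 0.015 m and z of card4_c in the frame of tote between 0.045 and 0.058 m and distance between each of card2_c, card3_c, card4_c and card1_c above 0.03 m and distance between each of card3_c, card4_c and card2_c above 0.03 m and distance between card4_c and card3_c above 0.03 m); the robot touches nothing.
It fails at once if a card is drawn out (moved over 25 mm) while the isolator is not locked off (distance of any of card1_c, card2_c, card3_c, card4_c from where it was at the start of the episode above 0.025 m and (value of joint hasp below 1.3 rad or value of joint handle below 1.4 rad)).
It fails at once if a card is dropped (falls faster than 0.8 m/s out of the fingers) ((linear speed of card1 above 0.8 m/s and contact force between the fingers and card1 below 0.05 N) or (linear speed of card2 above 0.8 m/s and contact force between the fingers and card2 below 0.05 N) or (linear speed of card3 above 0.8 m/s and contact force between the fingers and card3 below 0.05 N) or (linear speed of card4 above 0.8 m/s and contact force between the fingers and card4 below 0.05 N)).
It fails at once if the spray can, spool or meter is moved over 30 mm (distance of any of spray, spool, meter from where it was at the start of the episode above 0.03 m).
Of card1, card2, card3, card4 only 2 to 4 are there at a start; the rules pass over those that are not, and their reading is None.
At some moment in a run one of tote may be knocked a few centimetres aside while the robot is not near it.
It also fails if it takes over 210 s, if anything falls off the work surface, if the arm or the gripper's body presses on something with over 40 N, if the wrist force passes 120 N, or if a joint passes its speed limit or range.

### The arm

A 6-joint arm with a two-finger parallel gripper is mounted at the origin on the work surface. World frame = base frame: x ahead of the robot, y to its left, z up, the work surface at z = 0. Lengths are in mm, angles in rad, forces in N, time in s.
With the tool pointing down it reaches from about 350 to 975 mm from the base axis. Payload 7.1 kg.
Tool frame: the origin (TCP) lies on the front face of the gripper's body, between the roots of the fingers; the fingertips stand 80 mm ahead of it and the grasp point (between the pads) lies 61 mm ahead of it (ctrl.tcp_to_grasp is the distance from the TCP to the grasp point, in mm); z points along the fingers, y is the direction in which the jaws open and shut (so a half turn about z gives the same grasp; the last joint's range is limited). The gripper opens to 88 mm and grips with 3 to 60 N. Pads are 20 mm wide; open, the fingers measure 115 mm over their backs; the gripper's body (75 mm by 178 mm) begins 61 mm behind the grasp point.
Start: joints at [-1.356, 0.423, 1.63, -0, 1.089, -0.019], TCP at [144.817, -607.975, 302.675] pointing down, gripper open.
Joint ranges: [-3, 3], [-0.9, 2.11], [0.09, 2.58], [-1.31, 4.45], [0.11, 2.69], [-2.54, 2.54]. Speed limits (rad/s): [2.39, 2.39, 3.01, 3.14, 3.14, 3.14].

### API

Orientations are given as a rotation vector (axis times angle).
In Python, from workcell import telemetry, get_image, ctrl gives the robot as it stands.
- The arm moves only by the tool send_rows, never from a script. Its argument "rows" is a list of rows, each a list of 5 numbers: the shift along the tool's x, y, z in m, then the turn about the tool's z in rad, then the opening, from -1 (shut) to 1 (fully open). A call has 1 to 5 rows; each row shifts and turns the commanded pose from where the row before left it, along the tool's axes as they then stand; what a row does not reach is not made up. A row lasts 1/10 s, in which the tool goes at most 50 mm and 8.59 degrees, less where a joint would pass 70% of its speed; a pose out of reach is approached as far as the arm can. A call with a gripper value outside its range is refused whole. The fingers move at their own pace and stop on an object; the grip force is fixed at half the most. Time passes only in rows, so rows that do not move let the fingers close. It gives the time, the measured TCP pose, the force and the opening at its end, in the units of the state.
- telemetry.get_obs(): the state, without advancing time (a new reading comes with each control period).
- get_image(name): name is "scene" or "top"; returns a dict with "color" (384x512x3 uint8, blue, green, red), "z_map" (384x512 float32, mm along the optical axis (not along the pixel's ray), 0 where there is no reading), "camera_matrix" (3x3 intrinsics, pixels), "k1" (the pictures are not rectified: a ray, as slopes to the right and down, at radius r is drawn at 1 + k1 r^2 times it, then the intrinsics apply), "rvec" (rotation vector, rad) and "tvec" (3), from world to camera coordinates, as OpenCV has them. Camera axes: x right, y down, z forward; pixel columns grow to the right and rows downward; lengths in mm; the calibration is good to about 2 mm. A picture is of the moment at which its call begins.
- ctrl.close_job(): hands the job in, once; it reports no verdict.
The state is a dict: "t": time; "qpos": joint angles; "qvel": joint speeds; "joint_torque": joint torques, N m; "ee_pos": TCP position; "orientation": TCP orientation; "ft_force": force on the tool from outside, world axes, zero at the start; "moment": the same for the moment, N m; "width": finger opening in mm.
Only numpy, scipy, OpenCV 4.12 (cv2) and the standard library are available. Lean on these libraries where they do the work, as an engineer would, in place of code of your own. Each camera call takes 0.05 s, during which the arm holds its last target.

## Working session

There is one attempt and no reset: what is moved stays moved. The work goes in short steps, Python scripts to look and compute and a tool call to move; the robot and the scene stay as the last step left them, time stands still between calls to the robot, and variables do not carry over. Pictures are saved under pics/ and viewed, and the job is handed in when it is done.

Besides the shell and the picture viewer there is one more tool, called after ">>>" as a command line: name --pt "numbers of a row" for each row, then --argument value for the rest. send_rows: Moves the arm, as the interface text tells. Its arguments: {"type":"object","properties":{"rows":{"type":"array"}},"required":["rows"]}

```bash
ls; mkdir -p pics; cat > h.py <<'E'
import numpy as np, cv2
from workcell import telemetry, get_image, ctrl
from scipy.spatial.transform import Rotation as R
def cam(name):
    im=get_image(name); return im
def back(im,u,v,z=None,d=None):
    K=im['camera_matrix'];k1=float(im['k1'])
    xd=(u-K[0,2])/K[0,0]; yd=(v-K[1,2])/K[1,1]
    rd=np.hypot(xd,yd); r=rd
    for _ in range(30): r=rd/(1+k1*r*r)
    s=r/rd if rd>0 else 1
    ray=np.array([xd*s,yd*s,1.0])
    Rm=cv2.Rodrigues(np.array(im['rvec'],float))[0]; t=np.array(im['tvec'],float).ravel()
    if z is None:
        if d is None: d=im['z_map'][int(round(v)),int(round(u))]
        return Rm.T@(ray*d-t)
    c=-Rm.T@t; w=Rm.T@ray
    return c+w*(z-c[2])/w[2]
def cloud(im):
    K=im['camera_matrix'];k1=float(im['k1'])
    H,W=im['z_map'].shape
    u,v=np.meshgrid(np.arange(W),np.arange(H))
    xd=(u-K[0,2])/K[0,0]; yd=(v-K[1,2])/K[1,1]
    rd=np.hypot(xd,yd); r=rd.copy()
    for _ in range(30): r=rd/(1+k1*r*r)
    s=np.where(rd>0,r/np.maximum(rd,1e-9),1)
    d=im['z_map']
    P=np.stack([xd*s*d,yd*s*d,d],-1)
    Rm=cv2.Rodrigues(np.array(im['rvec'],float))[0]; t=np.array(im['tvec'],float).ravel()
    Q=(P-t)@Rm; Q[d==0]=np.nan
    return Q
def proj(im,p):
    K=im['camera_matrix'];k1=float(im['k1'])
    Rm=cv2.Rodrigues(np.array(im['rvec'],float))[0]; t=np.array(im['tvec'],float).ravel()
    c=Rm@np.array(p,float)+t; x=c[:2]/c[2]; x=x*(1+k1*(x@x))
    return K[0,0]*x[0]+K[0,2],K[1,1]*x[1]+K[1,2]
def crop(im,u0,v0,u1,v1,name):
    c=im['color'][v0:v1,u0:u1]; f=min(800/c.shape[1],600/c.shape[0])
    cv2.imwrite('pics/'+name,cv2.resize(c,None,fx=f,fy=f,interpolation=cv2.INTER_CUBIC))
    print(name,'scale',f)
def st():
    o=telemetry.get_obs()
    Rm=R.from_rotvec(o['orientation']).as_matrix()
    print('t',o['t'],'pos',np.round(o['ee_pos'],1),'toolx',np.round(Rm[:,0],3),'tooly',np.round(Rm[:,1],3),'toolz',np.round(Rm[:,2],3),'F',np.round(o['ft_force'],1),'w',o['width'],'q',np.round(o['qpos'],2))
    return o,Rm
E
python3 - <<'E'
from h import *
st()
for n in('scene','top'):
    im=cam(n); cv2.imwrite(f'pics/{n}0.png',cv2.resize(im['color'],(800,600)))
    np.save(n,im,allow_pickle=True)
    Rm=cv2.Rodrigues(np.array(im['rvec'],float))[0]
    print(n,im['camera_matrix'],im['k1'],-Rm.T@np.array(im['tvec']).ravel())
E
```

```text
pics
t 0.0 pos [ 144.7 -607.6  301.9] toolx [0.973 0.232 0.   ] tooly [ 0.232 -0.973 -0.002] toolz [-0.     0.001 -1.   ] F [-0.4 -0.3  0.3] w 88.03314143781515 q [-1.36  0.42  1.63  0.    1.09 -0.02]
scene [[351.50255367   0.         257.43093604]
 [  0.         351.50255367 195.58201469]
 [  0.           0.           1.        ]] -0.03628477470919396 [1047.03395861  455.21769835  958.53430767]
top [[401.41815465   0.         254.22098676]
 [  0.         401.41815465 196.122814  ]
 [  0.           0.           1.        ]] -0.03155926274803395 [ 359.35540513  115.14102649 1512.71056721]
```

View pics/scene0.png

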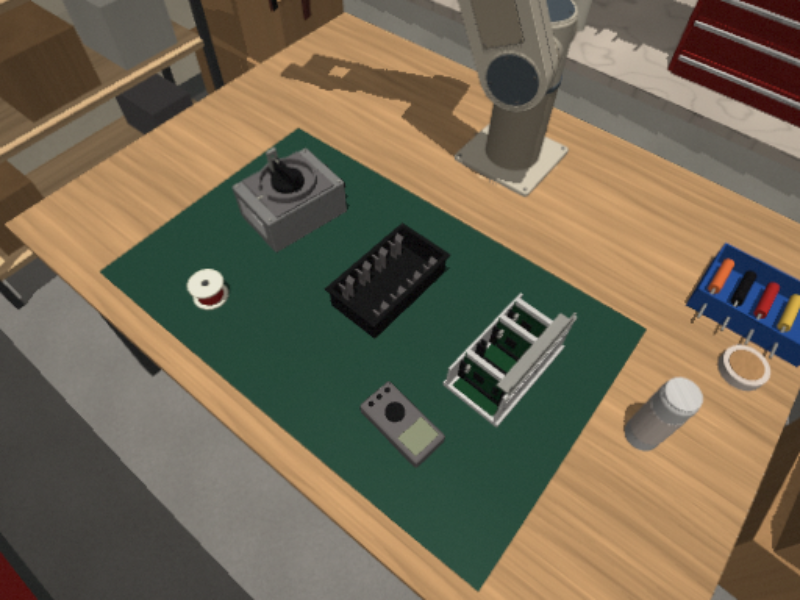

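View pics/top0.png

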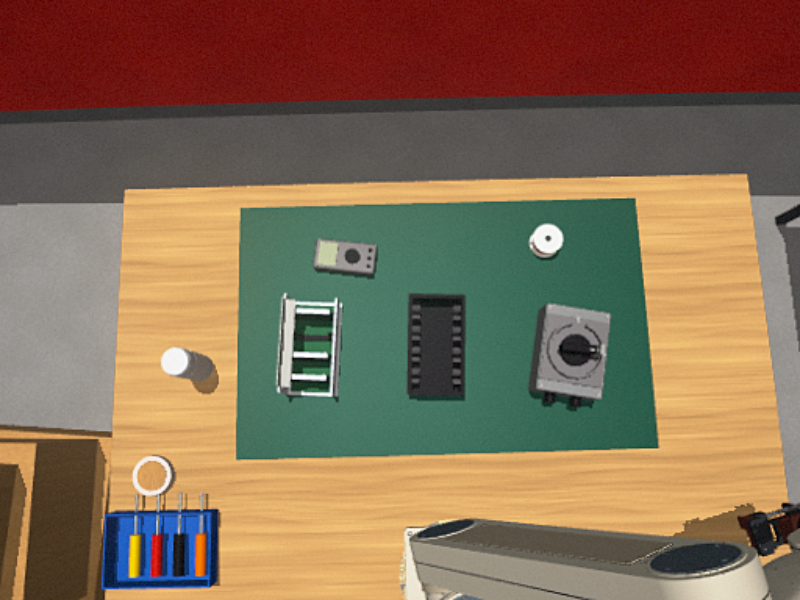

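```bash
python3 - <<'E'
from h import *
im=np.load('top.npy',allow_pickle=True).item()
crop(im,325,180,405,265,'a1.png')
crop(im,165,180,310,265,'a2.png')
im=np.load('scene.npy',allow_pickle=True).item()
crop(im,140,80,235,165,'a3.png')
crop(im,275,180,380,275,'a4.png')
E
```

```text
a1.png scale 7.0588235294117645
a2.png scale 5.517241379310345
a3.png scale 7.0588235294117645
a4.png scale 6.315789473684211
```

View pics/a1.png

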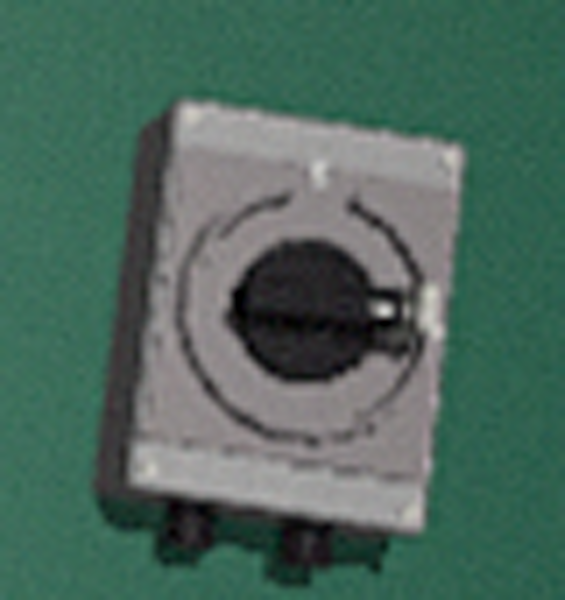

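View pics/a2.png

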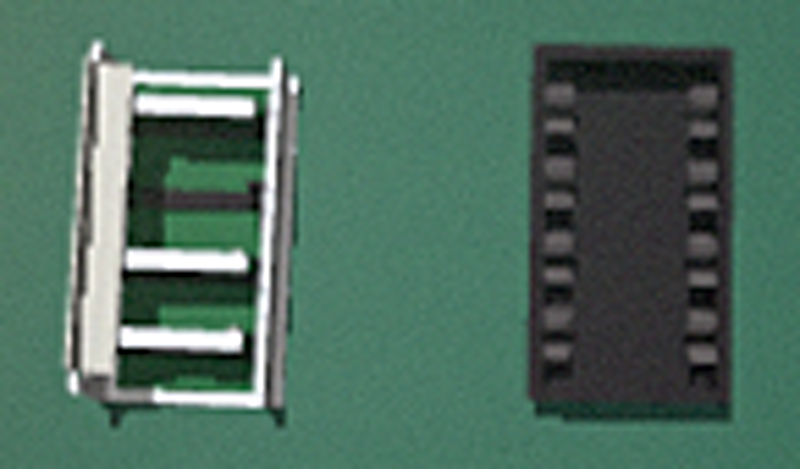

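View pics/a3.png

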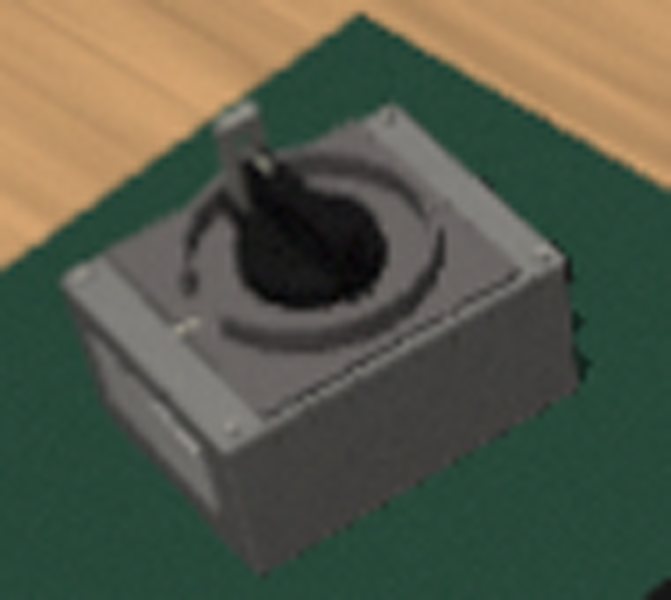

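View pics/a4.png

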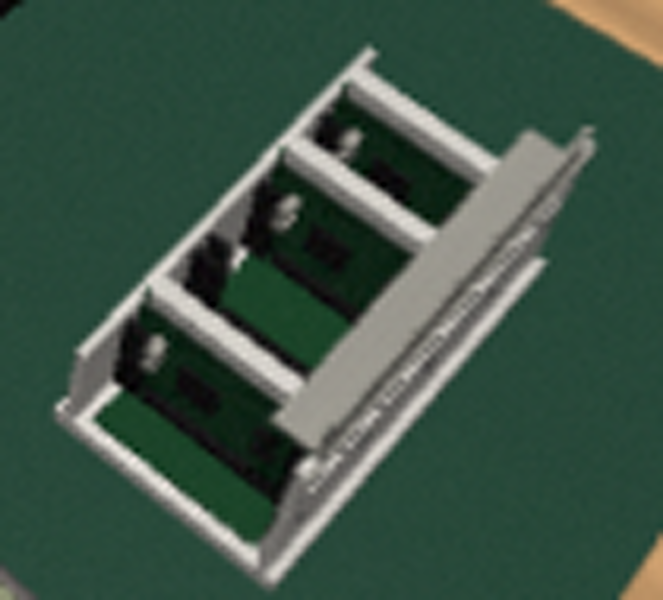

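```bash
python3 - <<'E'
from h import *
T=np.load('top.npy',allow_pickle=True).item(); S=np.load('scene.npy',allow_pickle=True).item()
def rect(im,lo,hi,x0,x1,y0,y1,l=''):
    Q=cloud(im); m=(Q[...,2]>lo)&(Q[...,2]<hi)&(Q[...,0]>x0)&(Q[...,0]<x1)&(Q[...,1]>y0)&(Q[...,1]<y1)
    p=Q[m].astype(np.float32); r=cv2.minAreaRect(p[:,:2]); print(l,len(p),'z',np.median(p[:,2]).round(1),'c',np.round(r[0],1),'sz',np.round(r[1],1),'a',round(r[2],2))
def b(im,pts,s,u0,v0,z):
    for u,v in pts: 
        uu,vv=u/s+u0-.5+.5/s*0,v/s+v0-.5
        print((u,v),np.round(back(im,uu,vv,z=z),1),np.round(back(im,uu,vv),1))
# approx location
for n,(u,v) in dict(iso=(367,224),tote=(279,222),rack=(200,222),spool=(349,153),meter=(220,165),spray=(112,231)).items(): print(n,np.round(back(T,u,v),1))
print('box corners top');b(T,[(180,102),(463,150),(420,525),(130,480)],7.0588,325,180,95)
print('box corners scene');b(S,[(65,283),(225,450),(565,262),(392,105)],7.0588,140,80,95)
print('tote top');b(T,[(535,45),(733,48),(730,400),(530,398)],5.517,165,180,62)
print('rack plates top');b(T,[(97,42),(278,60),(262,400),(72,390)],5.517,165,180,78)
print('hasp tip, scene');b(S,[(237,112)],7.0588,140,80,161)
print('hasp tip, top');b(T,[(430,310)],7.0588,325,180,161)
print('bars');b(T,[(136,106),(253,108),(125,260),(246,262),(119,338),(242,340)],5.517,165,180,107)
E
```

```text
iso [ 491.7 -275.5  141.8]
tote [522.3  17.2  -2.8]
rack [527.8 314.   17.4]
spool [ 773.1 -255.4   42.7]
meter [740.7 235.2  35.4]
spray [487.2 588.1 175.4]
box corners top
(180, 102) [ 606.1 -235.5   95. ] [ 621.9 -257.9    4.3]
(463, 150) [ 577.6 -378.3   95. ] [ 578.  -379.4   91.9]
(420, 525) [ 389.5 -341.1   95. ] [ 389.4 -340.2   97.9]
(130, 480) [ 415.8 -197.8   95. ] [ 416.  -198.9   89.9]
box corners scene
(65, 283) [ 579.8 -375.4   95. ] [ 579.6 -375.8   94.6]
(225, 450) [ 606.4 -235.7   95. ] [ 607.9 -233.4   98. ]
(565, 262) [ 415.7 -195.8   95. ] [ 385.1 -227.4   53.2]
(392, 105) [ 386.4 -341.9   95. ] [ 312.3 -431.3   -1.9]
tote top
(535, 45) [643.9  81.3  62. ] [656.3  79.8  -1.1]
(733, 48) [638.4 -50.8  62. ] [650.2 -57.8   0.9]
(730, 400) [405.7 -38.5  62. ] [405.8 -38.8  59.2]
(530, 398) [410.4  91.4  62. ] [410.4  91.4  64.3]
rack plates top
(97, 42) [650.4 371.   78. ] [666.7 385.3  -2.2]
(278, 60) [635.2 251.4  78. ] [ 6.502e+02  2.588e+02 -3.000e-01]
(262, 400) [413.  263.8  78. ] [413.  263.6  80.5]
(72, 390) [422.5 386.1  78. ] [420.7 378.5 118.3]
hasp tip, scene
(237, 112) [ 486.9 -334.8  161. ] [ 372.4 -496.4   -2.2]
hasp tip, top
(430, 310) [ 490.1 -332.9  161. ] [ 490.1 -332.8  161.4]
bars
(136, 106) [601.8 340.4 107. ] [601.  339.6 111.9]
(253, 108) [598.6 265.  107. ] [598.2 264.8 108.9]
(125, 260) [502.6 347.3 107. ] [502.4 347.1 108.4]
(246, 262) [499.3 270.2 107. ] [499.3 270.2 106.9]
(119, 338) [453.2 351.  107. ] [452.8 350.  113.1]
(242, 340) [449.9 273.1 107. ] [450.3 273.8 101.1]
```

```bash
cat >> h.py <<'E'
def plan(x,y,z,ya=None):
    """delta in tool axes (translate first, at present yaw); ya: wanted tool-y angle (mod pi)"""
    o,Rm=st(); d=Rm.T@((np.array([x,y,z])-o['ee_pos'])/1000)
    print('shift',np.round(d,4))
    if ya is not None:
        c=np.arctan2(Rm[1,1],Rm[0,1]); e=(ya-c+np.pi/2)%np.pi-np.pi/2
        print('now ya',round(c,3),'turn',round(-e,3))
E
python3 -c "
from h import *
plan(497.2,-287.7,265,-0.19)"
```

```text
t 0.1 pos [ 144.7 -607.6  302. ] toolx [0.973 0.232 0.   ] tooly [ 0.232 -0.973 -0.001] toolz [-0.     0.001 -1.   ] F [ 1.1 -0.1 -0.4] w 87.75580068574948 q [-1.36  0.42  1.63  0.    1.09 -0.02]
shift [ 0.417  -0.2295  0.0373]
now ya -1.337 turn -1.147
```

>>> send_rows --pt "0.0417 -0.02295 0.004 0 0" --pt "0.0417 -0.02295 0.004 0 0" --pt "0.0417 -0.02295 0.004 0 0" --pt "0.0417 -0.02295 0.004 0 0" --pt "0.0417 -0.02295 0.004 0 0"

```text
t: 0.6
ee_pos: [322.0, -446.5, 282.3]
orientation: [-3.12, -0.366, 0.0]
ft_force: [0.0, -0.0, -0.7]
width: 51.5
```

>>> send_rows --pt "0.0417 -0.02295 0.004 0 0" --pt "0.0417 -0.02295 0.004 0 0" --pt "0.0417 -0.02295 0.004 0 0" --pt "0.0417 -0.02295 0.004 0 0" --pt "0.0417 -0.02295 0.004 0 0"

```text
t: 1.1
ee_pos: [498.4, -286.5, 262.3]
orientation: [-3.12, -0.366, 0.001]
ft_force: [0.4, -0.1, -0.0]
width: 44.1
```

>>> send_rows --pt "0 0 0 -0.143 0" --pt "0 0 0 -0.143 0" --pt "0 0 0 -0.143 0" --pt "0 0 0 -0.143 0" --pt "0 0 0 -0.143 0"

```text
t: 1.6
ee_pos: [497.2, -287.9, 262.3]
orientation: [-2.79, -1.443, 0.001]
ft_force: [0.0, -0.4, 0.9]
width: 43.5
```

>>> send_rows --pt "0 0 0 -0.143 0" --pt "0 0 0 -0.143 0" --pt "0 0 0 -0.143 0" --pt "0 0 0 0 0" --pt "0 0 0 0 0"

```text
t: 2.1
ee_pos: [497.2, -288.1, 262.4]
orientation: [-2.429, -1.992, 0.0]
ft_force: [0.5, -0.1, 0.4]
width: 43.8
```

```bash
python3 -c "
from h import *
plan(497.2,-287.7,196,-0.19)
im=cam('scene');crop(im,130,50,250,165,'b1.png')"
```

```text
t 2.1 pos [ 497.2 -288.1  262.4] toolx [0.196 0.981 0.   ] tooly [ 0.981 -0.196 -0.   ] toolz [-0.  0. -1.] F [ 0.5 -0.1  0.4] w 43.765665349933414 q [-0.55  0.4   1.77  0.    0.97 -0.35]
shift [ 0.0003 -0.      0.0664]
now ya -0.197 turn -0.007
b1.png scale 5.217391304347826
```

View pics/b1.png

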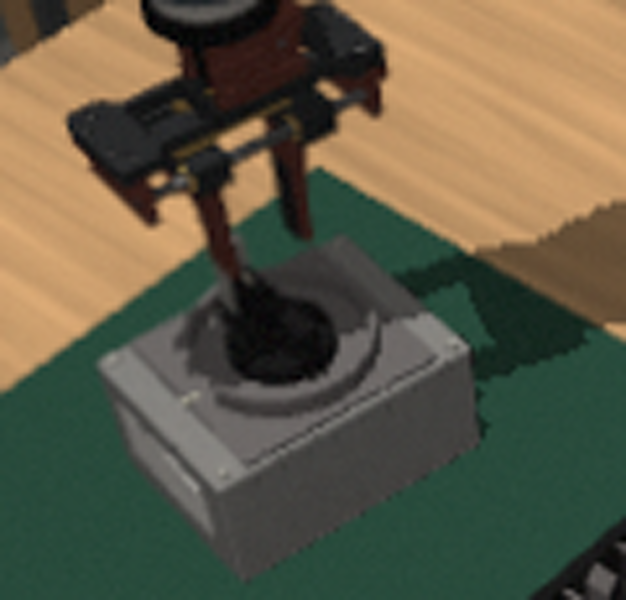

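Fingers straddle the bar above the handle. Descend and grip.

>>> send_rows --pt "0 0 0.033 0 0" --pt "0 0 0.0334 0 0" --pt "0 0 0 0 0" --pt "0 0 0 0 -1" --pt "0 0 0 0 -1"

```text
t: 2.65
ee_pos: [497.3, -288.1, 196.3]
orientation: [-2.426, -1.995, 0.0]
ft_force: [-0.2, 0.1, 0.7]
width: 31.3
```

>>> send_rows --pt "0 0 0 0 -1" --pt "0 0 0 0 -1" --pt "0 0 0 0 -1"

```text
t: 2.95
ee_pos: [497.9, -288.2, 196.6]
orientation: [2.424, 1.996, 0.001]
ft_force: [3.0, -0.5, -1.6]
width: 16.2
```

>>> send_rows --pt "0 0 0 -0.1 -1" --pt "0 0 0 -0.1 -1" --pt "0 0 0 -0.1 -1" --pt "0 0 0 -0.1 -1" --pt "0 0 0 -0.1 -1"

```text
t: 3.45
ee_pos: [497.9, -288.5, 196.6]
orientation: [1.851, 2.536, 0.001]
ft_force: [2.6, -2.1, -2.0]
width: 15.7
```

>>> send_rows --pt "0 0 0 -0.1 -1" --pt "0 0 0 -0.1 -1" --pt "0 0 0 -0.1 -1" --pt "0 0 0 -0.1 -1" --pt "0 0 0 -0.1 -1"

```text
t: 3.95
ee_pos: [497.9, -288.5, 196.6]
orientation: [1.166, 2.915, 0.0]
ft_force: [3.7, -0.9, -2.1]
width: 15.7
```

>>> send_rows --pt "0 0 0 -0.1 -1" --pt "0 0 0 -0.1 -1" --pt "0 0 0 -0.1 -1" --pt "0 0 0 -0.1 -1" --pt "0 0 0 -0.1 -1"

```text
t: 4.45
ee_pos: [498.0, -288.4, 196.6]
orientation: [0.408, 3.113, -0.001]
ft_force: [2.5, -0.2, -0.5]
width: 15.9
```

```bash
python3 -c "
from h import *
o,_=st();print(o['moment']);plan(497,-288,196,1.38)
im=cam('scene');crop(im,130,50,250,165,'b2.png')"
```

```text
t 4.45 pos [ 498.  -288.4  196.6] toolx [-0.966  0.258 -0.002] tooly [ 0.258  0.966 -0.   ] toolz [ 0.002 -0.001 -1.   ] F [ 2.5 -0.2 -0.5] w 15.92367528828247 q [-0.55  0.49  1.81  0.    0.84 -1.86]
[-0.04048428 -0.70255558 -0.31522858]
t 4.45 pos [ 498.  -288.4  196.6] toolx [-0.966  0.258 -0.002] tooly [ 0.258  0.966 -0.   ] toolz [ 0.002 -0.001 -1.   ] F [ 2.5 -0.2 -0.5] w 15.92367528828247 q [-0.55  0.49  1.81  0.    0.84 -1.86]
shift [0.001  0.0002 0.0006]
now ya 1.31 turn -0.07
b2.png scale 5.217391304347826
```

View pics/b2.png

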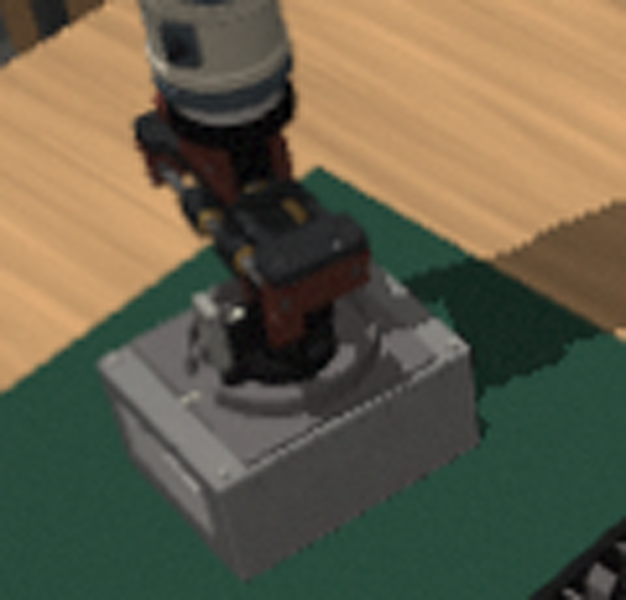

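>>> send_rows --pt "0 0 0 -0.03 -1" --pt "0 0 0 -0.03 -1" --pt "0 0 0 -0.03 -1" --pt "0 0 0 0 -1" --pt "0 0 0 0 -1"

```text
t: 5.0
ee_pos: [497.9, -288.4, 196.6]
orientation: [0.276, 3.128, -0.001]
ft_force: [5.2, -1.5, -1.2]
width: 16.3
```

```bash
python3 -c "
from h import *
o,_=st();print(o['moment']);plan(497,-288,196,1.38)"
```

```text
t 5.0 pos [ 497.9 -288.4  196.6] toolx [-0.985  0.175 -0.002] tooly [ 0.175  0.985 -0.   ] toolz [ 0.002 -0.    -1.   ] F [ 5.2 -1.5 -1.2] w 16.3354509838825 q [-0.55  0.49  1.81  0.    0.84 -1.94]
[-0.11087976 -1.00427142 -0.73791442]
t 5.0 pos [ 497.9 -288.4  196.6] toolx [-0.985  0.175 -0.002] tooly [ 0.175  0.985 -0.   ] toolz [ 0.002 -0.    -1.   ] F [ 5.2 -1.5 -1.2] w 16.3354509838825 q [-0.55  0.49  1.81  0.    0.84 -1.94]
shift [0.0009 0.0002 0.0006]
now ya 1.395 turn 0.015
```

>>> send_rows --pt "0 0 0 -0.03 -1" --pt "0 0 0 -0.03 -1" --pt "0 0 0 0 -1"

```text
t: 5.3
ee_pos: [497.5, -288.3, 196.6]
orientation: [0.178, 3.136, -0.0]
ft_force: [4.2, -1.2, 1.4]
width: 16.8
```

```bash
python3 -c "
from h import *
o,_=st();print(o['moment']);plan(497,-288,196,1.38)"
```

```text
t 5.3 pos [ 497.5 -288.3  196.6] toolx [-0.994  0.113 -0.001] tooly [ 0.113  0.994 -0.   ] toolz [ 0.001 -0.    -1.   ] F [ 4.2 -1.2  1.4] w 16.79291655984261 q [-0.55  0.49  1.81  0.    0.84 -2.  ]
[-0.17332712 -0.78253145 -0.82975183]
t 5.3 pos [ 497.5 -288.3  196.6] toolx [-0.994  0.113 -0.001] tooly [ 0.113  0.994 -0.   ] toolz [ 0.001 -0.    -1.   ] F [ 4.2 -1.2  1.4] w 16.79291655984261 q [-0.55  0.49  1.81  0.    0.84 -2.  ]
shift [0.0005 0.0002 0.0006]
now ya 1.457 turn 0.077
```

>>> send_rows --pt "0 0 0 0 0" --pt "0 0 0 0 0" --pt "0 0 -0.035 0 0" --pt "0 0 -0.035 0 0" --pt "0 0 0 0.077 -1"

```text
t: 5.8
ee_pos: [498.4, -288.9, 270.2]
orientation: [0.299, 3.123, -0.004]
ft_force: [0.3, -0.0, 0.3]
width: 38.9
```

>>> send_rows --pt "0 0 0 0 -1" --pt "0 0 0 0 -1" --pt "0 0 0 0 -1" --pt "0 0 0 0 -1"

```text
t: 6.2
ee_pos: [496.8, -287.9, 265.3]
orientation: [-0.298, -3.126, -0.001]
ft_force: [-0.2, -0.2, -0.5]
width: 7.2
```

```bash
python3 -c "
from h import *
im=cam('scene');crop(im,130,50,250,165,'b3.png')
im=cam('top');crop(im,325,170,425,265,'b4.png')
plan(497.2+.982*20,-287.7-.189*20,232,1.38)"
```

```text
b3.png scale 5.217391304347826
b4.png scale 6.315789473684211
t 6.3 pos [ 497.1 -288.   265.6] toolx [-0.982  0.189  0.001] tooly [0.189 0.982 0.   ] toolz [-0.001  0.001 -1.   ] F [-0.9  0.1 -1. ] w 1.3745901957992002 q [-0.55  0.4   1.77 -0.    0.98 -1.93]
shift [-0.0201  0.0003  0.0336]
now ya 1.381 turn 0.001
```

View pics/b3.png

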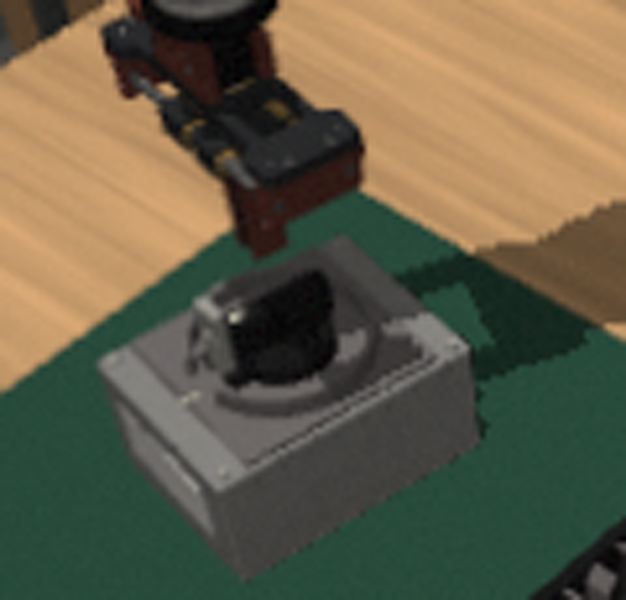

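View pics/b4.png

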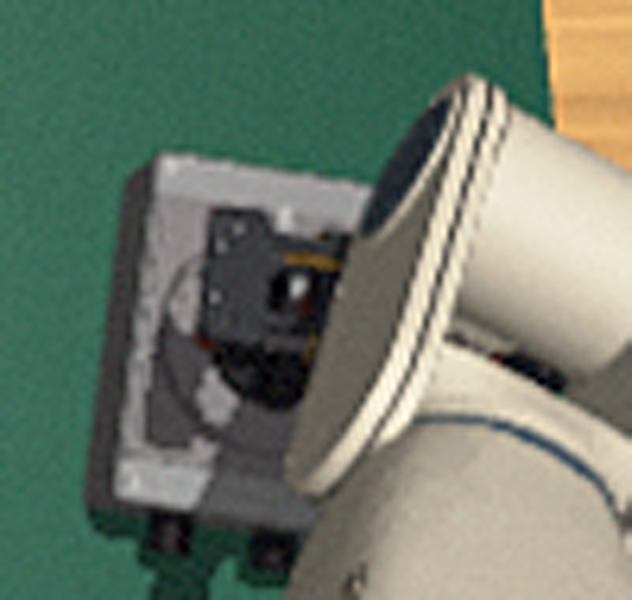

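```bash
python3 -c "
from h import *
im=cam('scene')
for th in (1.3,1.4,1.5,1.571):
    a=-0.19-np.pi/2+th; p=[497.2+47*np.cos(a),-287.7+47*np.sin(a),161]; u,v=proj(im,p); print(th,np.round(((u-130)*5.217,(v-50)*5.217),0))
print(back(im,205/5.217+130,300/5.217+50,z=161))
"
```

```text
1.3 [193. 298.]
1.4 [196. 303.]
1.5 [199. 307.]
1.571 [202. 310.]
[ 535.85752566 -301.52419018  161.        ]
```

```bash
python3 -c "
from h import *
im=cam('scene');crop(im,155,95,200,130,'b5.png')
Q=cloud(im);m=(Q[...,2]>138)&(Q[...,2]<172);m[:, :150]=0;m[:90]=0;m[130:]=0;m[:,200:]=0
p=Q[m]
a=np.array([497.2,-287.7]);d=p[:,:2]-a
c,s=np.cos(-.19),np.sin(-.19)
l=np.c_[d@[c,s],d@[-s,c],p[:,2]]
v,u=np.nonzero(m)
for i in np.argsort(l[:,0]): print(u[i],v[i],np.round(l[i],1),im['color'][v[i],u[i]])
"
```

```text
b5.png scale 17.142857142857142
192 103 [-38.4   4.8 142.4] [23 21 22]
192 104 [-37.7   4.8 138.3] [12 13 12]
191 102 [-37.3   1.  144.8] [24 22 25]
190 101 [-36.5  -3.2 146.8] [38 41 41]
189 101 [-36.2  -9.8 142.5] [43 43 45]
191 103 [-35.3   3.6 143.3] [13 14 11]
190 102 [-34.8  -1.3 144.7] [13 12 15]
191 104 [-33.1   6.5 142.1] [10 13 12]
189 102 [-32.4  -3.8 144.3] [27 28 29]
190 103 [-32.2   2.5 144.4] [13 13 14]
188 102 [-30.5  -7.2 143.1] [27 27 28]
190 104 [-29.9   5.5 143.3] [14 12 13]
189 103 [-29.8  -0.2 143.9] [19 18 18]
190 105 [-28.7   6.5 140.3] [12 13 15]
189 104 [-28.3   1.5 141.5] [13 15 15]
188 103 [-27.5  -2.7 143.5] [17 16 16]
187 102 [-26.9  -7.5 144.9] [39 40 42]
189 105 [-25.8   5.  141. ] [16 16 17]
188 104 [-24.9   0.8 143. ] [13 10 12]
187 103 [-24.4  -3.9 144.5] [25 24 27]
187 104 [-22.5  -1.6 142.8] [9 4 9]
186 103 [-22.   -6.5 144. ] [26 25 26]
188 106 [-21.9   4.1 138.2] [14 14 14]
188 105 [-21.5   6.3 144.4] [13 16 15]
187 105 [-19.6   2.8 143.1] [17 13 12]
185 103 [-19.5  -8.7 144. ] [43 41 44]
186 104 [-17.8   0.4 146.8] [16 17 18]
187 106 [-17.3   5
[... 3385 characters left out ...]
9] [90 95 97]
168 108 [ 46.3  -4.1 163.7] [137 145 148]
169 111 [ 46.3  -2.2 152.1] [73 77 80]
169 113 [ 46.4  -6.1 140.6] [ 97 102 105]
171 115 [ 46.4   6.  140.5] [85 90 91]
168 111 [ 46.5  -9.8 146.8] [65 70 71]
170 111 [ 46.7   6.6 158.6] [ 95 101 102]
169 109 [ 46.7   2.8 164.6] [130 138 141]
171 114 [ 46.8   8.9 147.2] [74 80 80]
168 112 [ 47.2 -10.3 142.5] [64 68 69]
168 110 [ 47.2  -6.  154.3] [76 81 83]
167 109 [ 47.4 -11.5 154.9] [86 91 91]
170 112 [ 47.5   6.6 154.7] [73 77 78]
169 110 [ 47.6   2.8 160.8] [ 98 104 106]
168 109 [ 47.6  -3.1 160.9] [111 117 118]
167 108 [ 47.6  -9.1 161. ] [108 117 114]
170 113 [ 47.8   5.2 149.5] [87 92 94]
169 114 [ 48.2  -3.9 138.8] [ 99 103 105]
```

View pics/b5.png

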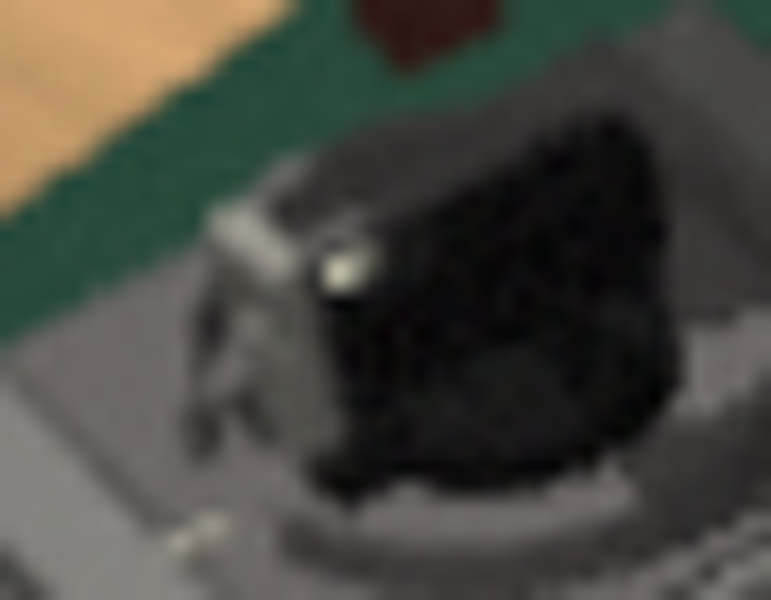

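The bar is in line with the box's +x (OFF) and the hasp is upright at r≈44. Now push it out.

>>> send_rows --pt "-0.02 0 0.018 0 -1" --pt "0 0 0.0185 0 -1" --pt "-0.01 0 0 0 -1" --pt "-0.01 0 0 0 -1" --pt "-0.01 0 0 0 -1"

```text
t: 6.9
ee_pos: [547.1, -297.8, 230.3]
orientation: [-0.299, -3.127, -0.0]
ft_force: [-2.1, -0.7, -0.7]
width: 0.4
```

>>> send_rows --pt "-0.01 0 0 0 -1" --pt "-0.006 0 0.007 0 -1" --pt "-0.006 0 0.008 0 -1" --pt "-0.004 0 0.008 0 -1" --pt "-0.003 0 0.008 0 -1"

```text
t: 7.4
ee_pos: [575.4, -303.3, 198.1]
orientation: [0.299, 3.127, -0.0]
ft_force: [0.5, -0.5, 2.0]
width: 0.3
```

```bash
python3 -c "
from h import *
plan(497.2+.982*79,-287.7-.189*79,195.5,1.38)"
```

```text
t 7.4 pos [ 575.4 -303.3  198.1] toolx [-0.982  0.19  -0.001] tooly [ 0.19   0.982 -0.   ] toolz [ 0. -0. -1.] F [ 0.5 -0.5  2. ] w 0.3064161682350568 q [-0.5   0.58  1.64 -0.    0.92 -1.88]
shift [0.0007 0.0005 0.0026]
now ya 1.38 turn 0.0
```

>>> send_rows --pt "0 0 0.003 0 -1" --pt "0 0 0 0 -1" --pt "0 0 0.001 0 -1" --pt "0 0 0 0 -1"

```text
t: 7.8
ee_pos: [574.9, -303.0, 195.1]
orientation: [0.299, 3.127, 0.0]
ft_force: [-0.1, 0.6, 4.2]
width: 0.6
```

>>> send_rows --pt "0 0 0.001 0 -1" --pt "0 0 0 0 -1" --pt "0 0 0 0 -1" --pt "0 0 -0.03 0 -1" --pt "0 0 -0.05 0 -1"

```text
t: 8.3
ee_pos: [572.7, -302.0, 270.7]
orientation: [-0.299, -3.119, -0.005]
ft_force: [0.8, -0.6, 0.4]
width: 0.6
```

```bash
python3 -c "
from h import *
im=cam('scene');crop(im,140,80,235,165,'c1.png')
Q=cloud(im);a=np.array([497.2,-287.7]);d=Q[...,:2]-a
c,s=np.cos(-.19),np.sin(-.19);lx=d@[c,s];ly=d@[-s,c]
m=(lx>45)&(lx<100)&(abs(ly)<9)&(Q[...,2]>60)&(Q[...,2]<150);v,u=np.nonzero(m);i=np.argsort(lx[m])
print(np.round(np.c_[lx[m],ly[m],Q[m][:,2]][i],0))
plan(560,0,300,0.)"
```

```text
c1.png scale 7.0588235294117645
[[ 45.   7. 114.]
 [ 46.   3. 116.]
 [ 46.  -8. 116.]
 [ 47.  -0. 119.]
 [ 48.   7. 115.]
 [ 49.   1. 115.]
 [ 49.  -5. 115.]
 [ 51.  -2. 114.]
 [ 51.   5. 116.]
 [ 52.  -6. 117.]
 [ 53.   6. 112.]
 [ 53.   0. 113.]
 [ 54.  -3. 116.]
 [ 57.   8. 117.]
 [ 57.   2. 117.]
 [ 57.  -4. 117.]
 [ 58.   3. 100.]
 [ 58.   9. 114.]
 [ 59.   8. 109.]
 [ 59.  -8. 116.]
 [ 59.  -1. 116.]
 [ 60.  -0.  98.]
 [ 60.   7. 100.]
 [ 60.   8. 119.]
 [ 61.  -5. 114.]
 [ 61.   8. 114.]
 [ 61.   2. 115.]
 [ 62.   8. 111.]
 [ 62.   3.  98.]
 [ 64.   6. 115.]
 [ 64.  -6. 116.]
 [ 64.   1. 116.]
 [ 65.   2.  99.]
 [ 65.   8.  99.]
 [ 65.  -9. 119.]
 [ 66.   9. 114.]
 [ 66.  -9. 115.]
 [ 66.   8. 109.]
 [ 67.  -1. 116.]
 [ 67.   6. 118.]
 [ 68.   2. 101.]
 [ 69.   7. 115.]
 [ 69.  -4. 116.]
 [ 70.  -9. 117.]
 [ 70.   4. 117.]
 [ 70.   3.  98.]
 [ 72.  -0. 115.]
 [ 72.  -9. 109.]
 [ 72.  -6. 115.]
 [ 72.   8. 117.]
 [ 73.  -0.  93.]
 [ 73.   2. 100.]
 [ 74.  -4.  95.]
 [ 74.  -9. 115.]
 [ 74.   4. 116.]
 [ 75.  -8. 112.]
 [ 76.   5.  94.]
 [ 76.   7. 115.]
 [ 77.   1.  97.]
 [ 77.
[... 593 characters left out ...]
.   8. 117.]
 [ 92.  -6.  96.]
 [ 92.  -3. 117.]
 [ 93.   4. 118.]
 [ 93.   9.  99.]
 [ 93.   8. 112.]
 [ 94.   3.  95.]
 [ 95.  -1.  97.]
 [ 95.  -7.  98.]
 [ 97.   1.  95.]
 [ 97.   8.  96.]
 [ 97.   6.  90.]
 [ 97.  -4.  96.]
 [ 98.   1.  91.]
 [ 98.  -4.  93.]
 [ 99.   8.  73.]
 [ 99.  -6.  86.]
 [ 99.  -5.  73.]
 [ 99.  -1.  80.]
 [ 99.   8.  88.]
 [ 99.  -8.  94.]
 [ 99.   3.  75.]
 [ 99.   6.  82.]
 [ 99.   3.  89.]
 [100.  -5.  68.]]
t 8.35 pos [ 576.6 -304.1  281.8] toolx [-0.982  0.19  -0.007] tooly [ 0.19   0.982 -0.002] toolz [ 0.006 -0.003 -1.   ] F [ 2.3 -0.5  5.3] w 0.5187900358201554 q [-0.5   0.48  1.59 -0.    1.07 -1.88]
shift [ 0.0739  0.2954 -0.0194]
now ya 1.38 turn 1.38
```

View pics/c1.png

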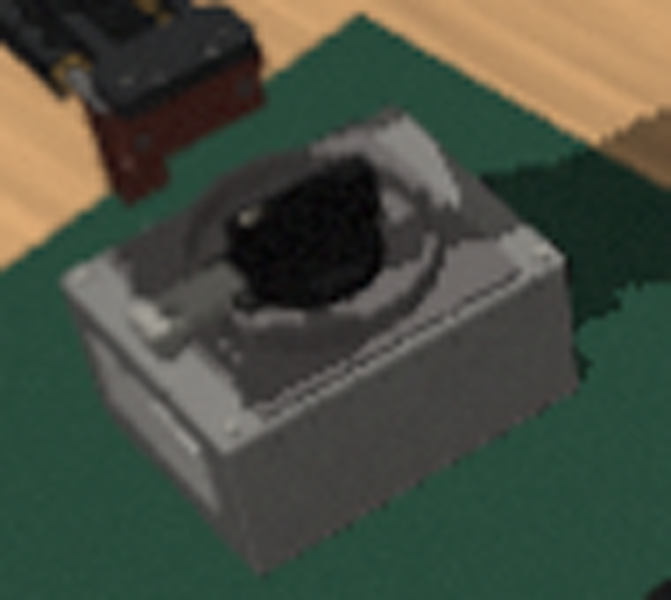

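Hasp lies flat (top z≈115 out to r≈94). On to the rack.

>>> send_rows --pt "0 0 -0.03 0.143 -1" --pt "0 0 0 0.143 -1" --pt "0 0 0 0.143 -1" --pt "0 0 0 0.143 -1" --pt "0 0 0 0.143 -1"

```text
t: 8.85
ee_pos: [574.4, -303.0, 303.3]
orientation: [-1.383, -2.82, 0.0]
ft_force: [-0.2, -0.2, -0.4]
width: 0.7
```

>>> send_rows --pt "0 0 0 0.143 -1" --pt "0 0 0 0.143 -1" --pt "0 0 0 0.143 -1" --pt "0 0 0 0.143 -1" --pt "0 0 0 0.143 -1"

```text
t: 9.35
ee_pos: [574.4, -303.0, 303.2]
orientation: [-2.282, -2.158, 0.001]
ft_force: [-0.1, -0.6, 1.2]
width: 0.8
```

```bash
python3 - <<'E'
from h import *
T=np.load('top.npy',allow_pickle=True).item(); S=np.load('scene.npy',allow_pickle=True).item()
for im,n in((T,'top'),(S,'scene')):
    Q=cloud(im)
    def sel(z0,z1,x0,x1,y0,y1):
        m=(Q[...,2]>z0)&(Q[...,2]<z1)&(Q[...,0]>x0)&(Q[...,0]<x1)&(Q[...,1]>y0)&(Q[...,1]<y1); return Q[m]
    p=sel(101,113,440,615,262,338)
    for xc in (600,500,450):
        q=p[abs(p[:,0]-xc)<12]
        if len(q)>5:
            f=np.polyfit(q[:,1],q[:,0],1); print(n,'bar',len(q),'slope',f[0].round(3),'x at y315',np.polyval(f,315).round(1),'y range',np.percentile(q[:,1],[2,98]).round(1), 'z',np.median(q[:,2]).round(1))
    # retainer lip
    p=sel(130,150,400,660,340,400); 
    if len(p)>5: print(n,'lip',len(p),np.polyfit(p[:,0],p[:,1],1),p.min(0),p.max(0))
    p=sel(68,86,400,660,240,262);
    if len(p)>5: print(n,'side-',len(p),np.polyfit(p[:,0],p[:,1],1).round(3),p.min(0).round(1),p.max(0).round(1))
    p=sel(55,68,380,660,-60,100)
    r=cv2.minAreaRect(p[:,:2].astype(np.float32)); print(n,'tote rim',len(p),r)
plan(505,355,300,-0.05)
E
```

```text
top bar 61 slope 0.054 x at y315 600.1 y range [266.1 337. ] z 107.5
top bar 56 slope 0.053 x at y315 500.4 y range [270.7 337. ] z 106.9
top bar 53 slope 0.112 x at y315 450.3 y range [274.8 337.5] z 106.6
top lip 89 [-6.26992479e-02  4.03499868e+02] [430.8078162  363.14250628 130.08434811] [623.80025602 377.19367375 147.00571936]
top side- 79 [-5.0000e-02  2.8344e+02] [441.7 250.6  68.2] [632.8 261.6  84.1]
top tote rim 674 ((522.785400390625, 21.41362762451172), (132.0995635986328, 236.8845977783203), 87.53429412841797)
scene bar 114 slope 0.059 x at y315 602.7 y range [266.5 336.5] z 107.1
scene bar 97 slope 0.055 x at y315 502.6 y range [272.  337.1] z 107.3
scene bar 92 slope 0.063 x at y315 452.5 y range [275.7 336.4] z 106.9
scene lip 118 [-6.48823398e-02  4.06844479e+02] [432.23134675 364.63010535 130.38408114] [628.4252194  379.51359463 146.16804306]
scene side- 116 [-4.90000e-02  2.84669e+02] [474.8 250.1  68.2] [635.8 261.7  85.5]
scene tote rim 851 ((523.6884765625, 21.65399932861328), (137.21937561035156, 238.33041381835938), 87.14128875732422)
t 9.35 pos [ 574.4 -303.   303.2] toolx [0.056 0.998 0.   ] tooly [ 0.998 -0.056 -0.001] toolz [-0.001  0.    -1.   ] F [-0.1 -0.6  1.2] w 0.7543565932509363 q [-0.5   0.46  1.57 -0.    1.11 -0.45]
shift [ 0.6531 -0.1061  0.0035]
now ya -0.056 turn -0.006
```

>>> send_rows --pt "0.0433 -0.0056 0 0 -1" --pt "0.0433 -0.0056 0 0 -1" --pt "0.0433 -0.0056 0 0 -1" --pt "0.0433 -0.0056 0 0 -1" --pt "0.0433 -0.0056 0 0 -1"

```text
t: 9.85
ee_pos: [556.9, -83.9, 303.4]
orientation: [-2.276, -2.164, 0.001]
ft_force: [-0.5, 0.6, 0.4]
width: 0.4
```

>>> send_rows --pt "0.0433 -0.0056 0 0 -1" --pt "0.0433 -0.0056 0 0 -1" --pt "0.0433 -0.0056 0 0 -1" --pt "0.0433 -0.0056 0 0 -1" --pt "0.0433 -0.0056 0 0 -1"

```text
t: 10.35
ee_pos: [539.8, 133.7, 303.5]
orientation: [-2.276, -2.165, 0.001]
ft_force: [0.8, 0.2, -0.6]
width: 0.6
```

>>> send_rows --pt "0.0433 -0.0056 0 0 -1" --pt "0.0433 -0.0056 0 0 -1" --pt "0.0433 -0.0056 0 0 -1" --pt "0.0433 -0.0056 0 0 -1" --pt "0.0433 -0.0056 0 0 -1"

```text
t: 10.85
ee_pos: [522.7, 351.3, 303.3]
orientation: [2.276, 2.165, -0.001]
ft_force: [1.2, -0.7, 1.1]
width: 0.3
```

>>> send_rows --pt "0 0 0.02 0 -1" --pt "0 0 0.02 0 -1" --pt "0 0 0 0 -1"

```text
t: 11.15
ee_pos: [521.7, 349.2, 260.6]
orientation: [-2.275, -2.165, 0.009]
ft_force: [-1.0, 0.2, 1.0]
width: 0.5
```

```bash
python3 -c "
from h import *
im=cam('scene');crop(im,255,150,390,275,'d1.png')
plan(527,349,205,-.055)"
```

```text
d1.png scale 4.8
t 11.2 pos [522.5 349.3 262.2] toolx [ 0.05   0.999 -0.002] tooly [ 0.999 -0.05  -0.003] toolz [-0.003 -0.002 -1.   ] F [0.  0.4 1.1] w 0.43775389487561206 q [ 0.57  0.48  1.65 -0.    1.02  0.62]
shift [0.0001 0.0047 0.0572]
now ya -0.05 turn 0.005
```

View pics/d1.png

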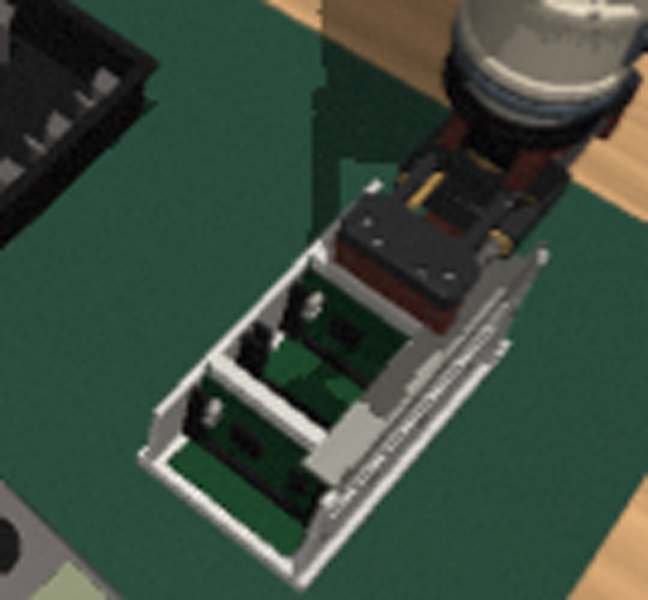

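>>> send_rows --pt "0 0 0.028 0 -1" --pt "0 0 0.0272 0 -1" --pt "0 0 0 0 -1" --pt "0 0 0 0 -1"

```text
t: 11.6
ee_pos: [523.9, 349.6, 209.5]
orientation: [2.277, 2.165, 0.0]
ft_force: [0.9, 0.1, -0.1]
width: 0.6
```

>>> send_rows --pt "0.006 0 0 0 -1" --pt "0.006 0 0 0 -1" --pt "0.006 0 0 0 -1" --pt "0.006 0 0 0 -1" --pt "0.006 0 0 0 -1"

```text
t: 12.1
ee_pos: [524.9, 380.5, 208.8]
orientation: [-2.276, -2.165, -0.001]
ft_force: [-0.0, -0.3, -0.4]
width: 0.4
```

>>> send_rows --pt "0.006 0 0 0 -1" --pt "0.005 0 0 0 -1" --pt "0 0 0 0 -1" --pt "0 0 0 0 -1" --pt "0 0 0 0 -1"

```text
t: 12.6
ee_pos: [525.4, 390.6, 208.5]
orientation: [-2.276, -2.165, 0.0]
ft_force: [-0.7, 1.1, 0.5]
width: 0.8
```

```bash
python3 -c "
from h import *
im=cam('scene');crop(im,255,150,390,275,'d2.png')
st()"
```

```text
d2.png scale 4.8
t 12.65 pos [525.5 390.5 208.5] toolx [ 0.05   0.999 -0.   ] tooly [ 0.999 -0.05  -0.   ] toolz [-0. -0. -1.] F [-0.3 -0.8  0.9] w 0.32559444989898073 q [ 0.62  0.58  1.62 -0.    0.95  0.67]
```

View pics/d2.png

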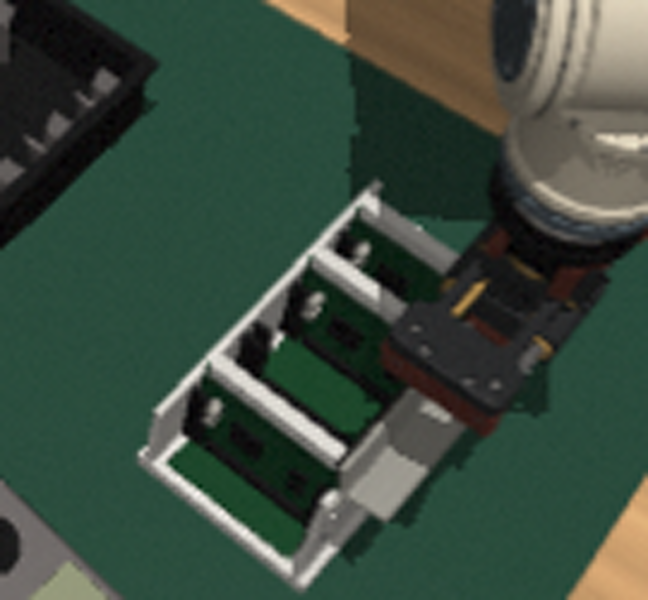

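>>> send_rows --pt "0 0 -0.04 0 -1" --pt "0 0 -0.04 0 -1" --pt "-0.045 0 0 0 -1" --pt "-0.045 0 0 0 -1" --pt "-0.045 0 0 0 -1"

```text
t: 13.15
ee_pos: [518.4, 254.5, 289.0]
orientation: [2.275, 2.166, 0.001]
ft_force: [1.2, -0.1, 0.3]
width: 0.8
```

>>> send_rows --pt "-0.045 0 0 0 -0.1" --pt "-0.045 0 0 0 -0.1" --pt "0 0 0 0 -0.1" --pt "0 0 0 0 -0.1"

```text
t: 13.55
ee_pos: [514.4, 165.1, 288.9]
orientation: [2.279, 2.162, 0.001]
ft_force: [0.1, -0.2, 1.3]
width: 29.1
```

```bash
python3 - <<'E'
from h import *
st()
T=cam('top');S=cam('scene')
crop(S,255,150,390,275,'d3.png')
for im,n in((T,'top'),(S,'scene')):
    Q=cloud(im)
    def sel(z0,z1,x0,x1,y0,y1):
        m=(Q[...,2]>z0)&(Q[...,2]<z1)&(Q[...,0]>x0)&(Q[...,0]<x1)&(Q[...,1]>y0)&(Q[...,1]<y1); return Q[m]
    p=sel(101,113,440,615,255,368)
    for xc in (600,500,450):
        q=p[abs(p[:,0]-xc)<12]
        if len(q)>5:
            f=np.polyfit(q[:,1],q[:,0],1); print(n,'bar',len(q),'slope',f[0].round(3),'x at y315',np.polyval(f,315).round(1),'y range',np.percentile(q[:,1],[1,99]).round(1), 'z',np.median(q[:,2]).round(1))
    p=sel(118,150,400,660,340,400); 
    if len(p)>5: print(n,'leg',len(p),np.polyfit(p[:,0],p[:,1],1),p.min(0),p.max(0))
E
```

```text
t 13.55 pos [514.4 165.1 288.9] toolx [0.053 0.999 0.   ] tooly [ 0.999 -0.053  0.001] toolz [ 0.001  0.    -1.   ] F [ 0.1 -0.2  1.3] w 29.10364031680511 q [0.29 0.32 1.83 0.   0.99 0.34]
d3.png scale 4.8
top bar 60 slope 0.025 x at y315 600.1 y range [284.  355.8] z 107.5
top bar 74 slope 0.034 x at y315 500.1 y range [270.3 361.8] z 107.8
top bar 78 slope 0.077 x at y315 449.9 y range [273.7 363.2] z 106.6
top leg 235 [-6.43915702e-02  4.08959374e+02] [417.86339437 363.88805902 118.1099273 ] [638.85569763 394.2401012  145.90602136]
scene bar 151 slope 0.062 x at y315 602.8 y range [265.7 356.1] z 106.9
scene bar 138 slope 0.055 x at y315 502.5 y range [271.5 361.8] z 107.4
scene bar 133 slope 0.057 x at y315 452.3 y range [275.7 366. ] z 106.9
scene leg 229 [-6.46156002e-02  4.11713850e+02] [420.23048993 363.73912079 118.0158167 ] [639.19162904 387.83558319 140.75411267]
```

View pics/d3.png

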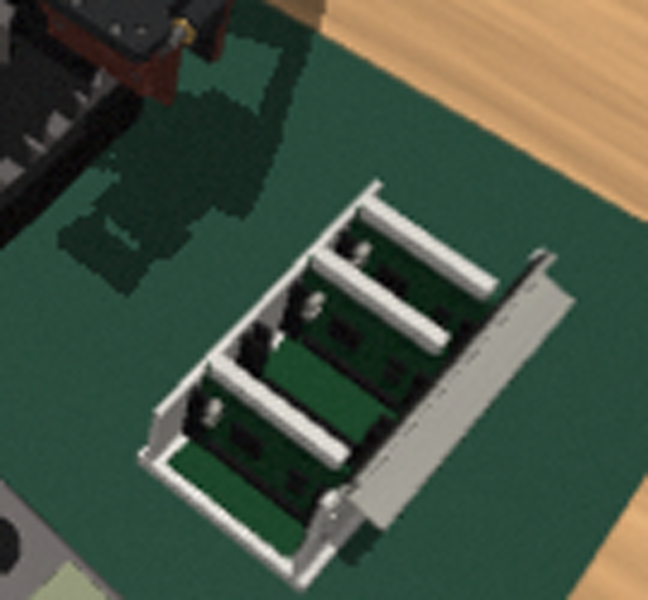

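Retainer is fully open, three bars visible. Go to the card at slot +75.

```bash
python3 -c "
from h import *
plan(601.2,311,230,-.055)"
```

```text
t 13.65 pos [514.6 166.6 288.8] toolx [0.05  0.999 0.001] tooly [ 0.999 -0.05   0.001] toolz [ 0.001  0.001 -1.   ] F [-0.3  0.5  1.1] w 36.97453868808715 q [0.29 0.32 1.83 0.   0.99 0.34]
shift [0.1485 0.0793 0.0589]
now ya -0.05 turn 0.005
```

>>> send_rows --pt "0.0371 0.0198 0.012 0.005 -0.1" --pt "0.0371 0.0198 0.016 0 -0.1" --pt "0.0371 0.0198 0.016 0 -0.1" --pt "0.0371 0.0198 0.016 0 -0.1" --pt "0 0 0 0 -0.1"

```text
t: 14.15
ee_pos: [601.8, 315.3, 225.3]
orientation: [-2.276, -2.164, 0.001]
ft_force: [0.3, -0.2, -0.3]
width: 39.6
```

>>> send_rows --pt "0 0 0 0 -0.1" --pt "0 0 0 0 -0.1"

```text
t: 14.35
ee_pos: [600.6, 310.2, 228.6]
orientation: [-2.281, -2.161, 0.001]
ft_force: [-0.1, -0.5, 0.1]
width: 39.4
```

```bash
python3 -c "
from h import *
plan(601.2,311,163,-.055)
im=cam('scene');crop(im,275,150,380,255,'e1.png')"
```

```text
t 14.35 pos [600.6 310.2 228.6] toolx [ 0.054  0.999 -0.   ] tooly [ 0.999 -0.054 -0.   ] toolz [-0. -0. -1.] F [-0.1 -0.5  0.1] w 39.36853344495471 q [ 0.46  0.58  1.56 -0.    1.01  0.51]
shift [0.0008 0.0005 0.0656]
now ya -0.054 turn 0.001
e1.png scale 5.714285714285714
```

View pics/e1.png

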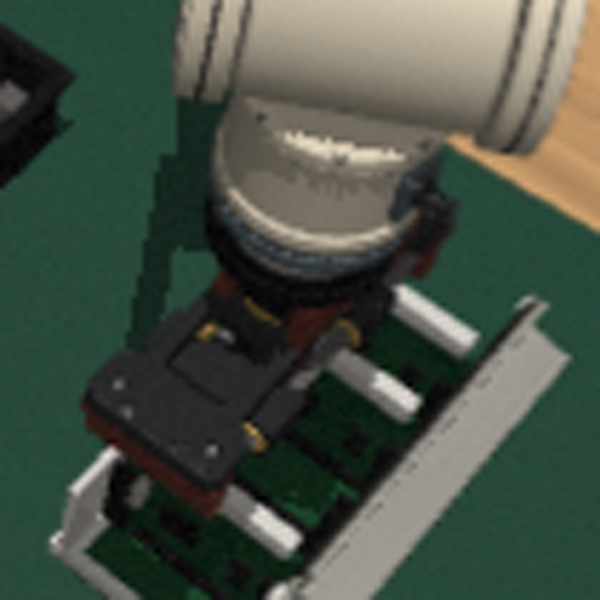

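>>> send_rows --pt "0.0008 0.0005 0.03 0 -0.1" --pt "0 0 0.03 0 -0.1" --pt "0 0 0.0056 0 -0.1" --pt "0 0 0 0 -0.1" --pt "0 0 0 0 -1"

```text
t: 14.9
ee_pos: [602.6, 310.7, 164.7]
orientation: [2.282, 2.159, 0.003]
ft_force: [0.6, 0.6, 0.1]
width: 34.8
```

>>> send_rows --pt "0 0 0 0 -1" --pt "0 0 0 0 -1" --pt "0 0 0 0 -1" --pt "0 0 0 0 -1" --pt "0 0 0 0 -1"

```text
t: 15.4
ee_pos: [602.4, 310.9, 163.8]
orientation: [2.281, 2.159, 0.002]
ft_force: [-0.1, -0.7, 5.1]
width: 9.5
```

```bash
python3 -c "
from h import *
st()"
```

```text
t 15.4 pos [602.4 310.9 163.8] toolx [0.055 0.998 0.001] tooly [ 0.998 -0.055  0.001] toolz [ 0.001  0.001 -1.   ] F [-0.1 -0.7  5.1] w 9.524541007124744 q [ 0.46  0.66  1.58 -0.    0.9   0.51]
```

>>> send_rows --pt "0 0 -0.01 0 -1" --pt "0 0 -0.02 0 -1" --pt "0 0 -0.025 0 -1" --pt "0 0 -0.025 0 -1" --pt "0 0 -0.025 0 -1"

```text
t: 15.9
ee_pos: [601.3, 310.6, 268.8]
orientation: [-2.281, -2.159, 0.002]
ft_force: [0.0, -1.0, -0.9]
width: 9.8
```

>>> send_rows --pt "0 0 -0.02 0 -1" --pt "0 0 0 0 -1" --pt "0 0 0 0 -1" --pt "0 0 0 0 -1"

```text
t: 16.3
ee_pos: [601.0, 310.4, 286.3]
orientation: [-2.281, -2.159, 0.004]
ft_force: [-0.5, -0.6, -1.9]
width: 10.0
```

```bash
python3 - <<'E'
from h import *
st()
T=cam('top');S=cam('scene')
crop(S,255,120,390,245,'e2.png')
crop(T,240,170,330,270,'e3.png')
crop(S,200,130,300,225,'e4.png')
np.save('top2',T,allow_pickle=True);np.save('scene2',S,allow_pickle=True)
E
```

```text
t 16.3 pos [601.  310.4 286.3] toolx [ 0.055  0.998 -0.001] tooly [ 0.998 -0.055 -0.002] toolz [-0.003 -0.001 -1.   ] F [-0.5 -0.6 -1.9] w 9.976094363610978 q [0.46 0.52 1.52 0.   1.11 0.51]
e2.png scale 4.8
e3.png scale 6.0
e4.png scale 6.315789473684211
```

View pics/e2.png

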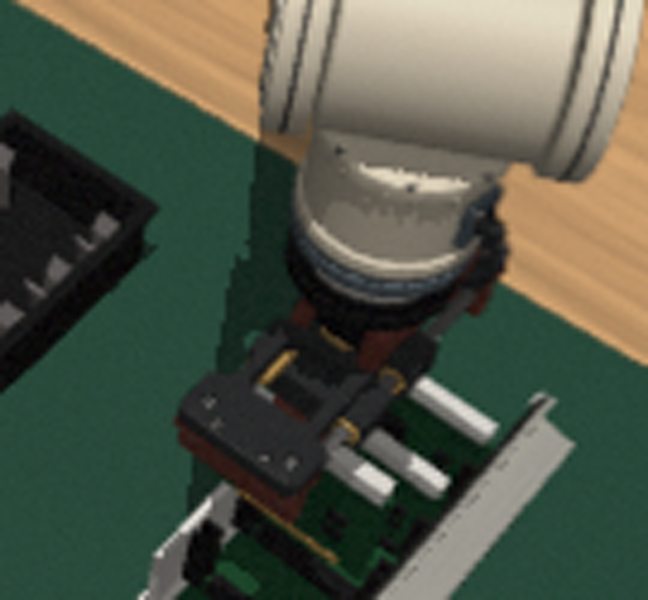

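View pics/e3.png

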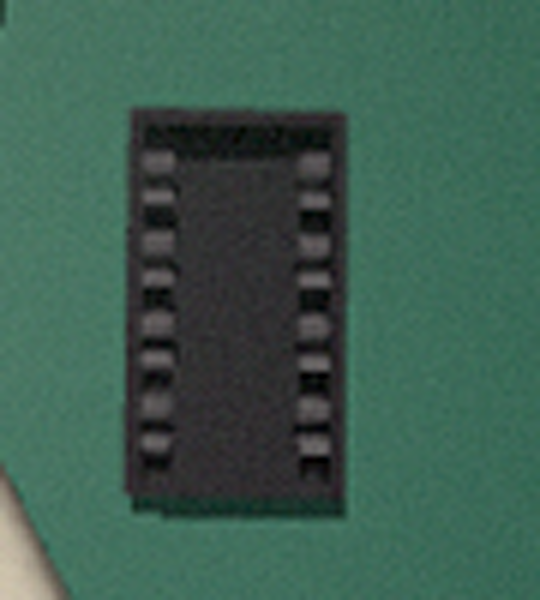

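View pics/e4.png

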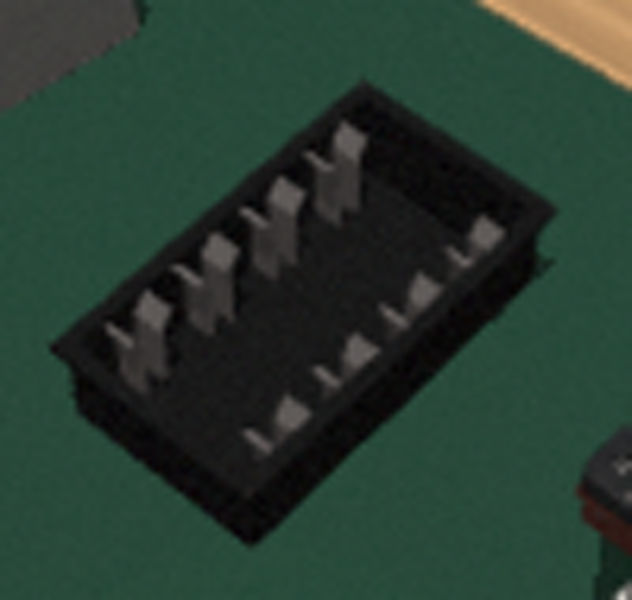

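```bash
python3 - <<'E'
from h import *
T=np.load('top2.npy',allow_pickle=True).item(); S=np.load('scene2.npy',allow_pickle=True).item()
def b(im,pts,s,u0,v0,z): 
    P=np.array([back(im,u/s+u0-.5,v/s+v0-.5,z=z)[:2] for u,v in pts]); return P
P=b(T,[(133,108),(345,113),(343,500),(127,492)],6,240,170,62); print('top rim',P.round(1),P.mean(0).round(1))
P=b(S,[(365,82),(555,210),(250,497),(52,348)],6.3158,200,130,62); print('scene rim',P.round(1),P.mean(0).round(1))
L=b(T,[(159,180),(156,261),(155,341),(155,424)],6,240,170,55);Rr=b(T,[(315,182),(314,262),(314,342),(314,426)],6,240,170,55)
print((L+Rr)/2, ((L+Rr)/2).mean(0).round(1)); d=(L-Rr).mean(0);print('y dir yaw',-np.arctan2(d[0],d[1]))
# scene: pair mids
for im,sc,u0,v0,nm in((T,6,240,170,'o1.png'),(S,6.3158,200,130,'o2.png')):
    x0,y0,a=523.5,21.5,-.05
    c=cv2.resize(im['color'][v0:v0+100,u0:u0+100],None,fx=sc,fy=sc,interpolation=cv2.INTER_CUBIC)
    c=cv2.convertScaleAbs(c,alpha=1.8)
    for sx in(-75,-25,25,75):
        q=[]
        for sy in(-50,50):
            p=[x0+sx*np.cos(a)-sy*np.sin(a),y0+sx*np.sin(a)+sy*np.cos(a),50]
            u,v=proj(im,p); q.append((int((u-u0+.5)*sc),int((v-v0+.5)*sc)))
        cv2.line(c,q[0],q[1],(0,0,255),1)
    cv2.imwrite('pics/'+nm,c[:600,:800])
E
```

```text
top rim [[644.5  80.5]
 [638.  -49.4]
 [402.7 -37.9]
 [410.9  91. ]] [524.   21.1]
scene rim [[403.2 -38.2]
 [410.3  93. ]
 [642.7  82.3]
 [638.2 -49.2]] [523.6  22. ]
[[598.57650539  17.92938984]
 [548.8626659   20.97454071]
 [499.98928294  23.05989081]
 [449.53920043  24.89254921]] [524.2  21.7]
y dir yaw -0.035968191033802326
```

View pics/o1.png

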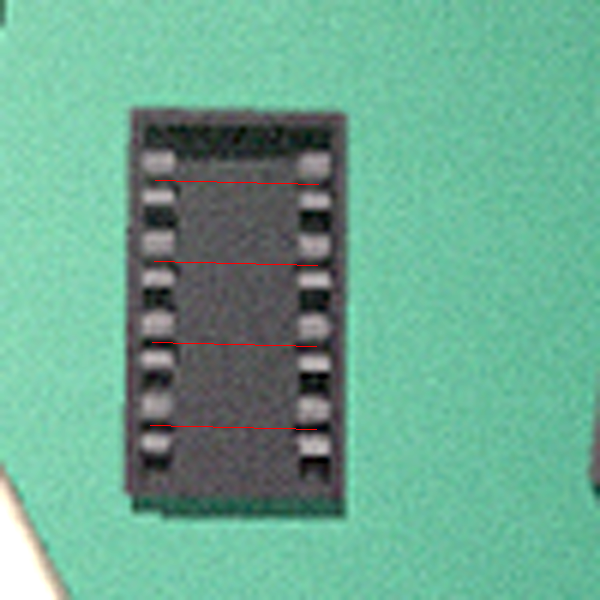

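View pics/o2.png

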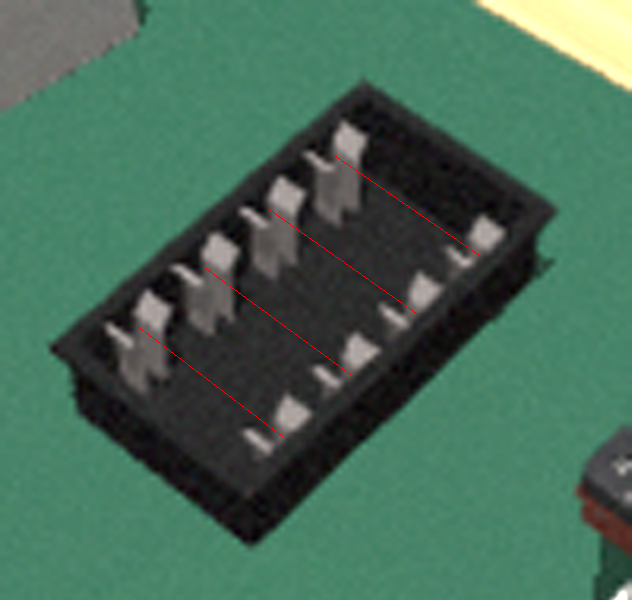

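>>> send_rows --pt "-0.02 0 0 0 -1" --pt "-0.035 0 0 0 -1" --pt "-0.045 0 0 0 -1" --pt "-0.045 0 0 0 -1" --pt "-0.045 0 0 0 -1"

```text
t: 16.9
ee_pos: [590.5, 118.5, 287.3]
orientation: [-2.281, -2.16, 0.002]
ft_force: [1.5, -0.1, -1.4]
width: 9.7
```

>>> send_rows --pt "-0.045 0 0 0 -1" --pt "-0.035 0.01 0 0 -1" --pt "-0.02 0 0 0 -1" --pt "0 0 0 0 -1" --pt "0 0 0 0 -1"

```text
t: 17.4
ee_pos: [595.4, 19.9, 287.6]
orientation: [-2.283, -2.157, 0.001]
ft_force: [-0.1, 0.7, -1.7]
width: 9.5
```

```bash
python3 - <<'E'
from h import *
plan(598.6,18.1,225,-.047)
S=cam('scene')
crop(S,200,100,300,205,'f1.png')
E
```

```text
t 17.4 pos [595.4  19.9 287.6] toolx [0.057 0.998 0.   ] tooly [ 0.998 -0.057 -0.001] toolz [-0.001  0.    -1.   ] F [-0.1  0.7 -1.7] w 9.529120029307096 q [0.01 0.4  1.71 0.   1.04 0.07]
shift [-0.0016  0.0034  0.0626]
now ya -0.057 turn -0.01
f1.png scale 5.714285714285714
```

View pics/f1.png

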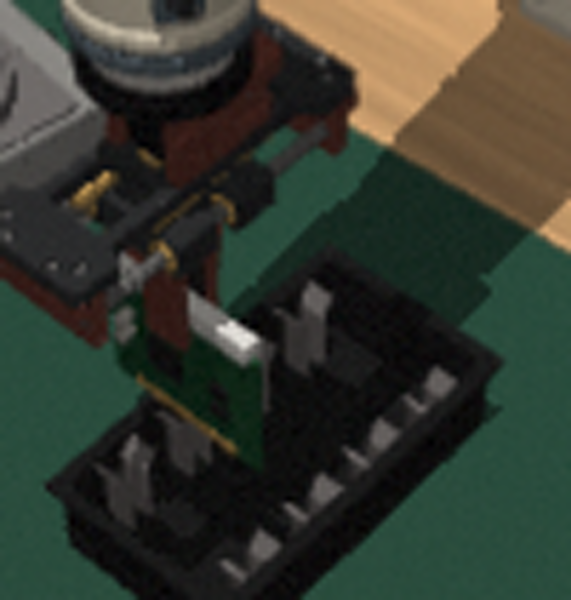

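>>> send_rows --pt "-0.0016 0.0034 0.015 -0.01 -1" --pt "0 0 0.02 0 -1" --pt "0 0 0.02 0 -1" --pt "0 0 0.015 0 -1" --pt "0 0 0 0 -1"

```text
t: 17.95
ee_pos: [597.8, 19.6, 215.0]
orientation: [-2.267, -2.17, 0.006]
ft_force: [-0.1, -0.5, -0.7]
width: 9.6
```

```bash
python3 - <<'E'
from h import *
plan(598.6,18.1,156.5,-.047)
S=cam('scene')
crop(S,200,115,300,205,'f2.png')
crop(cam('top'),240,170,330,270,'f3.png')
E
```

```text
t 17.95 pos [597.8  19.6 215. ] toolx [ 0.044  0.999 -0.   ] tooly [ 0.999 -0.044 -0.005] toolz [-0.005 -0.    -1.   ] F [-0.1 -0.5 -0.7] w 9.578222093765588 q [0.01 0.5  1.75 0.   0.9  0.06]
shift [-0.0014  0.0012  0.0585]
now ya -0.044 turn 0.003
f2.png scale 6.666666666666667
f3.png scale 6.0
```

View pics/f2.png

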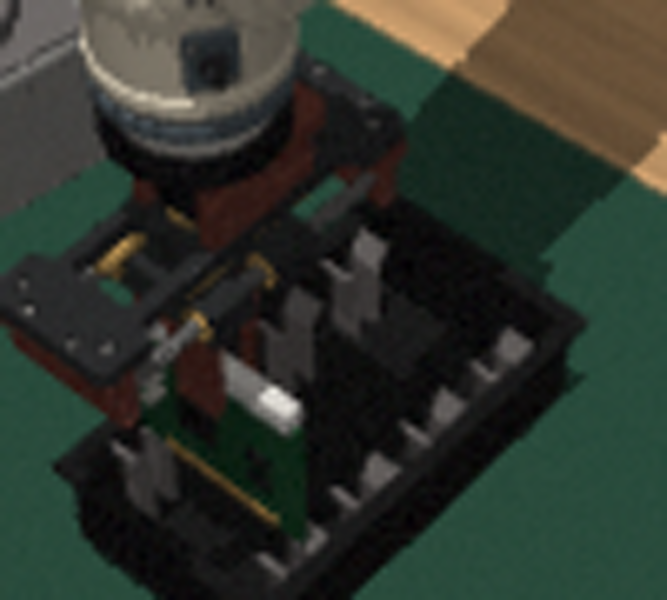

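View pics/f3.png

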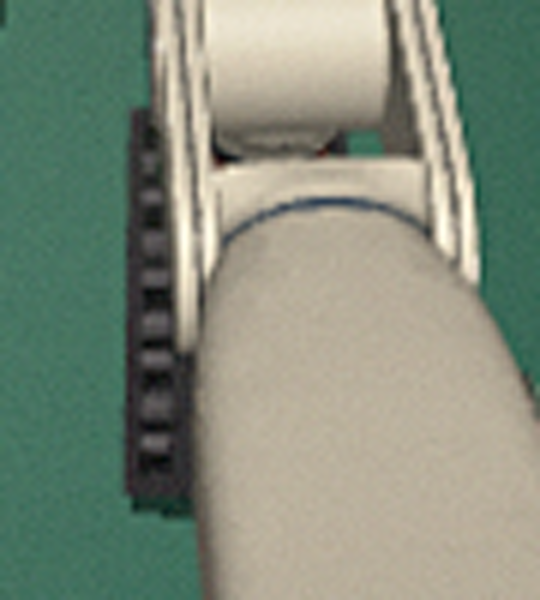

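>>> send_rows --pt "-0.001 0.0012 0.01 0 -1" --pt "0 0 0.01 0 -1" --pt "0 0 0.01 0 -1" --pt "0 0 0 0 -1"

```text
t: 18.45
ee_pos: [599.4, 17.7, 186.3]
orientation: [-2.27, -2.169, 0.003]
ft_force: [-0.1, -0.0, -1.7]
width: 9.7
```

>>> send_rows --pt "0 0 0.01 0 -1" --pt "0 0 0.008 0 -1" --pt "0 0 0.006 0 -1" --pt "0 0 0 0 -1" --pt "0 0 0 0 -1"

```text
t: 18.95
ee_pos: [600.4, 17.8, 163.8]
orientation: [-2.271, -2.171, 0.0]
ft_force: [0.4, -0.0, -1.4]
width: 9.7
```

```bash
python3 - <<'E'
from h import *
plan(598.6,18.1,156,-.047)
E
```

```text
t 18.95 pos [600.4  17.8 163.8] toolx [ 0.045  0.999 -0.   ] tooly [ 0.999 -0.045 -0.   ] toolz [-0.  0. -1.] F [ 0.4 -0.  -1.4] w 9.691780784881562 q [0.01 0.57 1.76 0.   0.8  0.05]
shift [ 0.0002 -0.0018  0.0078]
now ya -0.045 turn 0.002
```

>>> send_rows --pt "0 -0.0015 0.004 0 -1" --pt "0 0 0.003 0 -1" --pt "0 0 0.001 0 -1" --pt "0 0 0 0 -1" --pt "0 0 0 0 -1"

```text
t: 19.45
ee_pos: [598.9, 17.9, 156.0]
orientation: [2.271, 2.171, 0.0]
ft_force: [-0.2, 0.5, -1.5]
width: 9.9
```

>>> send_rows --pt "0 0 0.001 0 -1" --pt "0 0 0 0 -1" --pt "0 0 0 0 -1"

```text
t: 19.75
ee_pos: [599.3, 17.8, 155.8]
orientation: [2.27, 2.17, 0.001]
ft_force: [-0.9, -0.6, 4.6]
width: 9.6
```

Bottom contact felt (force up to +4.6 N). Release and lift.

>>> send_rows --pt "0 0 0 0 -0.1" --pt "0 0 0 0 -0.1" --pt "0 0 0 0 -0.1" --pt "0 0 0 0 -0.1" --pt "0 0 -0.02 0 -0.1"

```text
t: 20.25
ee_pos: [597.3, 17.8, 172.9]
orientation: [-2.268, -2.169, 0.006]
ft_force: [-0.2, 0.3, -0.4]
width: 39.1
```

>>> send_rows --pt "0 0 -0.05 0 -0.1" --pt "0 0 -0.04 0 -0.1" --pt "0.045 0 0 0 -0.1" --pt "0.045 0 0 0 -0.1" --pt "0.045 0 0 0 -0.1"

```text
t: 20.75
ee_pos: [605.0, 153.8, 265.7]
orientation: [2.272, 2.169, 0.002]
ft_force: [0.7, -0.2, -0.1]
width: 39.7
```

>>> send_rows --pt "0.045 0 0 0 -0.1" --pt "0.045 0 0 0 -0.1" --pt "0.045 0 0 0 -0.1" --pt "0 0 0 0 -0.1" --pt "0 0 0 0 -0.1"

```text
t: 21.25
ee_pos: [610.5, 288.4, 264.5]
orientation: [-2.268, -2.173, 0.001]
ft_force: [-0.3, -0.8, -0.1]
width: 39.3
```

```bash
python3 - <<'E'
from h import *
plan(501.5,316.4,240,-.055)
S=cam('scene')
crop(S,200,125,300,225,'g1.png')
crop(cam('top'),240,170,330,270,'g2.png')
E
```

```text
t 21.25 pos [610.5 288.4 264.5] toolx [ 0.043  0.999 -0.001] tooly [ 0.999 -0.043 -0.001] toolz [-0.001 -0.001 -1.   ] F [-0.3 -0.8 -0.1] w 39.32848529064412 q [ 0.42  0.54  1.54 -0.    1.07  0.47]
shift [ 0.0233 -0.1101  0.0245]
now ya -0.043 turn 0.012
g1.png scale 6.0
g2.png scale 6.0
```

View pics/g1.png

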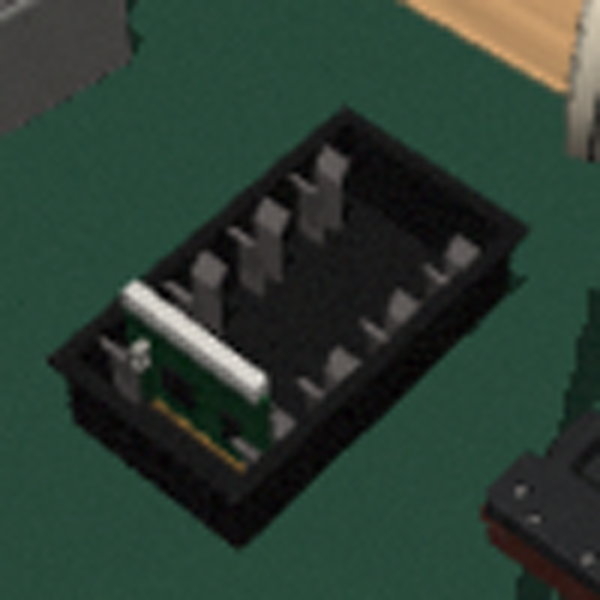

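View pics/g2.png

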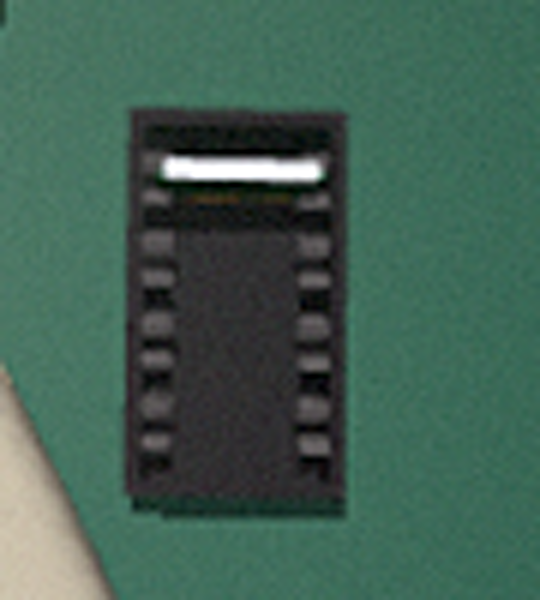

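First card stands in the tote's end slot, tote unmoved. Next card (slot −25).

>>> send_rows --pt "0.008 -0.037 0.008 0.012 -0.1" --pt "0.008 -0.037 0.008 0 -0.1" --pt "0.0075 -0.036 0.008 0 -0.1" --pt "0 0 0 0 -0.1" --pt "0 0 0 0 -0.1"

```text
t: 21.85
ee_pos: [502.5, 315.9, 241.3]
orientation: [2.284, 2.157, 0.0]
ft_force: [0.1, -0.1, 0.1]
width: 39.4
```

```bash
python3 - <<'E'
from h import *
plan(501.5,316.4,163,-.055)
E
```

```text
t 21.85 pos [502.5 315.9 241.3] toolx [ 0.057  0.998 -0.   ] tooly [ 0.998 -0.057  0.   ] toolz [ 0. -0. -1.] F [ 0.1 -0.1  0.1] w 39.366375138252536 q [ 0.54  0.45  1.75 -0.    0.94  0.6 ]
shift [ 0.0004 -0.001   0.0783]
now ya -0.057 turn -0.002
```

>>> send_rows --pt "0.0004 -0.001 0.03 0 -0.1" --pt "0 0 0.03 0 -0.1" --pt "0 0 0.018 0 -0.1" --pt "0 0 0 0 -0.1" --pt "0 0 0 0 -1"

```text
t: 22.35
ee_pos: [502.8, 316.8, 163.4]
orientation: [2.285, 2.155, 0.001]
ft_force: [-0.1, 0.1, 0.4]
width: 34.4
```

>>> send_rows --pt "0 0 0 0 -1" --pt "0 0 0 0 -1" --pt "0 0 0 0 -1" --pt "0 0 0 0 -1" --pt "0 0 0 0 -1"

```text
t: 22.85
ee_pos: [502.0, 317.6, 163.9]
orientation: [2.283, 2.157, 0.003]
ft_force: [1.6, -1.7, 6.6]
width: 9.6
```

>>> send_rows --pt "0 0 -0.01 0 -1" --pt "0 0 -0.02 0 -1" --pt "0 0 -0.025 0 -1" --pt "0 0 -0.025 0 -1" --pt "0 0 -0.025 0 -1"

```text
t: 23.35
ee_pos: [500.8, 317.2, 269.1]
orientation: [-2.283, -2.157, 0.002]
ft_force: [-0.7, -1.0, -1.8]
width: 9.9
```

>>> send_rows --pt "0 0 -0.02 0 -1" --pt "0 0 0 0 -1" --pt "0 0 0 0 -1"

```text
t: 23.65
ee_pos: [501.0, 317.2, 287.8]
orientation: [-2.284, -2.157, 0.0]
ft_force: [-0.9, -0.8, -2.0]
width: 9.6
```

```bash
python3 - <<'E'
from h import *
a=-.047
print(523.7+25*np.cos(a), 21.6+25*np.sin(a), 523.7-25*np.cos(a), 21.6-25*np.sin(a))
plan(523.7-25*np.cos(a), 21.6-25*np.sin(a),286,-.047)
S=cam('scene');crop(S,200,115,360,245,'g3.png')
E
```

```text
548.6723925826268 20.42543254805564 498.7276074173733 22.774567451944364
t 23.65 pos [501.  317.2 287.8] toolx [ 0.057  0.998 -0.   ] tooly [ 0.998 -0.057 -0.   ] toolz [-0.  0. -1.] F [-0.9 -0.8 -2. ] w 9.576291080618265 q [0.54 0.39 1.71 0.   1.03 0.6 ]
shift [-0.2941  0.0145  0.0018]
now ya -0.057 turn -0.01
g3.png scale 4.615384615384615
```

View pics/g3.png

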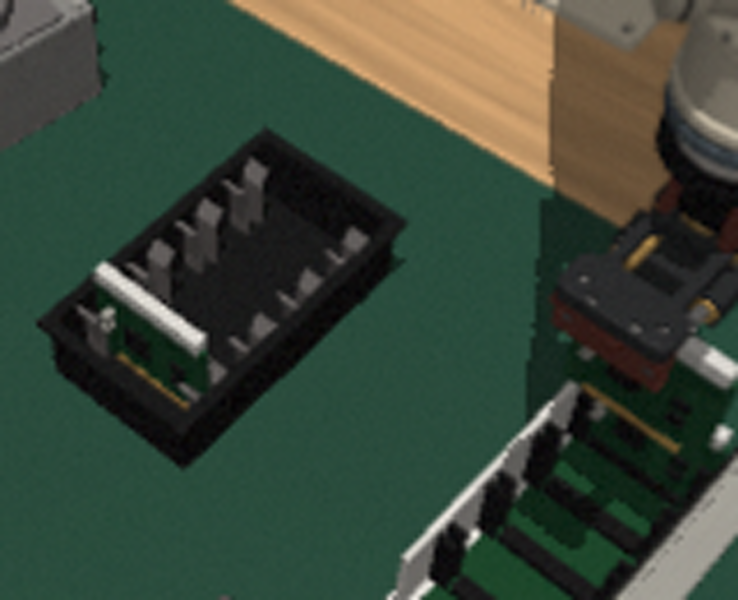

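>>> send_rows --pt "-0.02 0 0 -0.01 -1" --pt "-0.035 0.003 0 0 -1" --pt "-0.046 0.003 0 0 -1" --pt "-0.046 0.003 0 0 -1" --pt "-0.046 0.003 0 0 -1"

```text
t: 24.2
ee_pos: [503.0, 122.3, 286.4]
orientation: [-2.271, -2.168, 0.004]
ft_force: [0.8, -0.6, -1.8]
width: 9.4
```

>>> send_rows --pt "-0.046 0.002 0 0 -1" --pt "-0.035 0 0 0 -1" --pt "-0.019 0 0 0 -1" --pt "0 0 0 0 -1" --pt "0 0 0 0 -1"

```text
t: 24.7
ee_pos: [500.9, 24.0, 287.0]
orientation: [-2.273, -2.166, 0.002]
ft_force: [0.9, 0.4, -1.2]
width: 9.6
```

```bash
python3 - <<'E'
from h import *
plan(498.7,22.8,215,-.047)
S=cam('scene');crop(S,200,115,300,215,'h1.png')
E
```

```text
t 24.7 pos [500.9  24.  287. ] toolx [0.048 0.999 0.   ] tooly [ 0.999 -0.048 -0.002] toolz [-0.002  0.    -1.   ] F [ 0.9  0.4 -1.2] w 9.613165444345348 q [0.02 0.26 1.91 0.   0.97 0.07]
shift [-0.0013 -0.002   0.072 ]
now ya -0.048 turn -0.001
h1.png scale 6.0
```

View pics/h1.png

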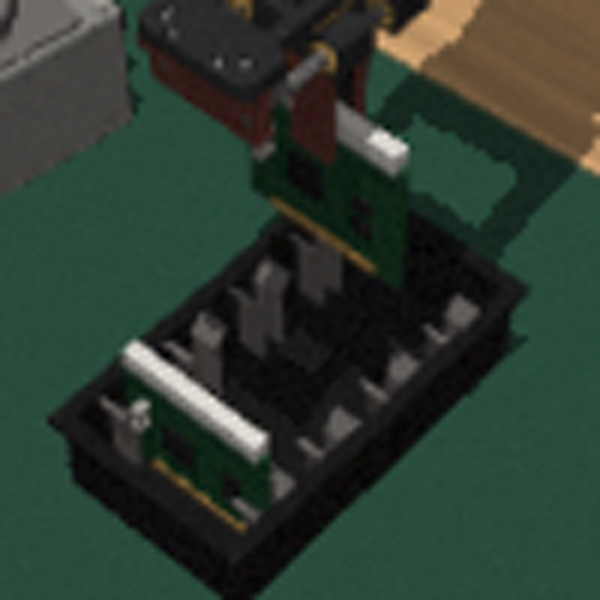

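>>> send_rows --pt "-0.001 -0.002 0.02 0 -1" --pt "0 0 0.025 0 -1" --pt "0 0 0.02 0 -1" --pt "0 0 0.007 0 -1" --pt "0 0 0 0 -1"

```text
t: 25.25
ee_pos: [498.9, 24.0, 215.0]
orientation: [-2.27, -2.169, 0.003]
ft_force: [-0.6, -0.8, -0.8]
width: 10.1
```

```bash
python3 - <<'E'
from h import *
plan(498.7,22.8,156,-.047)
S=cam('scene');crop(S,200,115,300,215,'h2.png')
E
```

```text
t 25.25 pos [498.9  24.  215. ] toolx [ 0.046  0.999 -0.   ] tooly [ 0.999 -0.046 -0.002] toolz [-0.002  0.    -1.   ] F [-0.6 -0.8 -0.8] w 10.077946507591692 q [0.02 0.37 1.97 0.   0.81 0.07]
shift [-0.0012  0.      0.059 ]
now ya -0.046 turn 0.001
h2.png scale 6.0
```

View pics/h2.png

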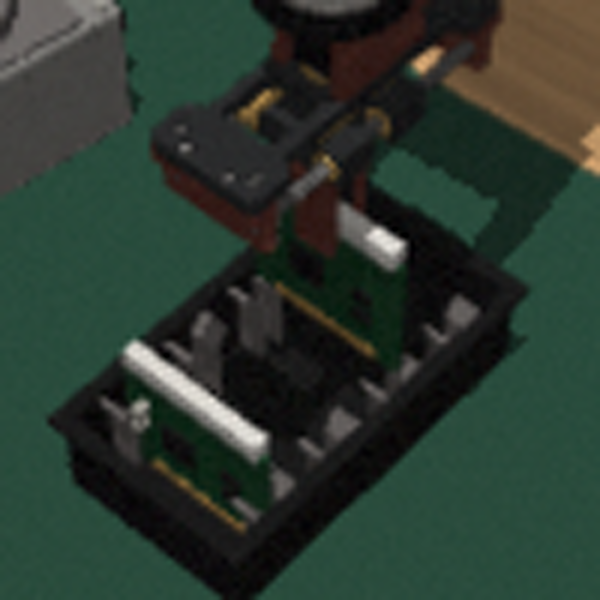

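>>> send_rows --pt "0 0 0.012 0 -1" --pt "0 0 0.012 0 -1" --pt "0 0 0.012 0 -1" --pt "0 0 0.01 0 -1" --pt "0 0 0.006 0 -1"

```text
t: 25.8
ee_pos: [498.9, 23.0, 162.6]
orientation: [-2.272, -2.168, 0.002]
ft_force: [0.0, 0.3, -1.5]
width: 9.7
```

>>> send_rows --pt "0 0 0.004 0 -1" --pt "0 0 0.002 0 -1" --pt "0 0 0 0 -1" --pt "0 0 0 0 -1"

```text
t: 26.2
ee_pos: [499.6, 23.1, 158.2]
orientation: [2.273, 2.168, 0.001]
ft_force: [0.1, 0.2, -1.7]
width: 9.7
```

>>> send_rows --pt "0 0 0.0015 0 -1" --pt "0 0 0 0 -1" --pt "0 0 0 0 -1"

```text
t: 26.5
ee_pos: [499.4, 23.1, 156.6]
orientation: [2.273, 2.169, 0.0]
ft_force: [-0.4, 0.3, -0.7]
width: 9.8
```

>>> send_rows --pt "0 0 0.0012 0 -1" --pt "0 0 0 0 -1" --pt "0 0 0 0 -1"

```text
t: 26.8
ee_pos: [499.8, 23.0, 155.9]
orientation: [2.272, 2.168, 0.001]
ft_force: [-1.3, -0.4, 5.3]
width: 9.6
```

Down. Release and lift, on to the last card.

>>> send_rows --pt "0 0 0 0 -0.1" --pt "0 0 0 0 -0.1" --pt "0 0 0 0 -0.1" --pt "0 0 0 0 -0.1" --pt "0 0 -0.02 0 -0.1"

```text
t: 27.3
ee_pos: [498.0, 23.1, 173.6]
orientation: [-2.271, -2.167, 0.005]
ft_force: [-0.2, 0.2, -0.3]
width: 39.3
```

>>> send_rows --pt "0 0 -0.05 0 -0.1" --pt "0 0 -0.04 0 -0.1" --pt "0.045 -0.006 0 0 -0.1" --pt "0.045 -0.006 0 0 -0.1" --pt "0.045 -0.006 0 0 -0.1"

```text
t: 27.8
ee_pos: [487.6, 159.9, 265.9]
orientation: [2.274, 2.167, 0.002]
ft_force: [0.4, -0.1, 0.2]
width: 39.5
```

>>> send_rows --pt "0.045 -0.012 0 0 -0.1" --pt "0.045 -0.012 0 0 -0.1" --pt "0.045 -0.012 0 0 -0.1" --pt "0 0 0 0 -0.1" --pt "0 0 0 0 -0.1"

```text
t: 28.3
ee_pos: [457.6, 295.9, 265.0]
orientation: [2.27, 2.172, -0.001]
ft_force: [-0.4, -0.6, -0.6]
width: 39.4
```

```bash
python3 - <<'E'
from h import *
plan(451.5,320,240,-.055)
S=cam('scene')
crop(S,200,125,300,225,'i1.png')
E
```

```text
t 28.3 pos [457.6 295.9 265. ] toolx [ 0.044  0.999 -0.001] tooly [ 0.999 -0.044 -0.   ] toolz [-0.    -0.001 -1.   ] F [-0.4 -0.6 -0.6] w 39.44210693014624 q [ 0.55  0.36  1.84 -0.    0.95  0.6 ]
shift [ 0.0238 -0.0071  0.025 ]
now ya -0.044 turn 0.011
i1.png scale 6.0
```

View pics/i1.png

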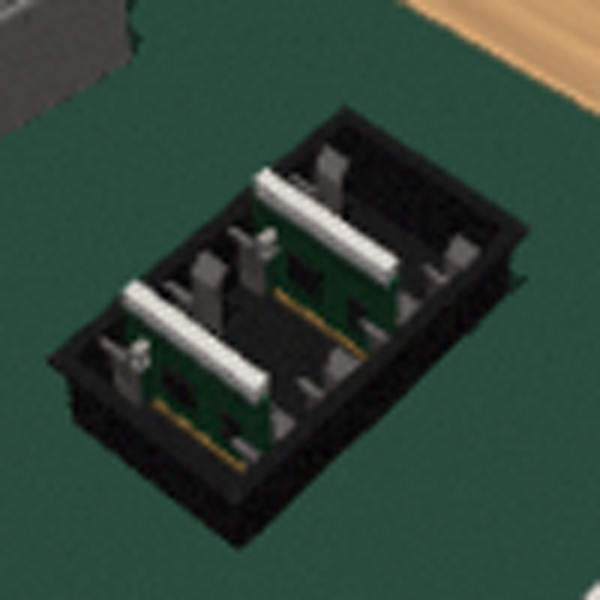

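Two cards stand properly. Third card.

>>> send_rows --pt "0.012 -0.0035 0.012 0.011 -0.1" --pt "0.012 -0.0035 0.012 0 -0.1" --pt "0 0 0 0 -0.1" --pt "0 0 0 0 -0.1"

```text
t: 28.75
ee_pos: [452.4, 318.9, 240.8]
orientation: [-2.285, -2.156, 0.002]
ft_force: [0.2, 0.5, 0.8]
width: 39.5
```

```bash
python3 - <<'E'
from h import *
plan(451.5,320,163,-.055)
E
```

```text
t 28.75 pos [452.4 318.9 240.8] toolx [ 0.058  0.998 -0.001] tooly [ 0.998 -0.058 -0.001] toolz [-0.001 -0.001 -1.   ] F [0.2 0.5 0.8] w 39.51743913690439 q [ 0.59  0.4   1.83 -0.    0.91  0.65]
shift [ 0.0011 -0.0009  0.0778]
now ya -0.058 turn -0.003
```

>>> send_rows --pt "0.0005 -0.001 0.03 0 -0.1" --pt "0 0 0.03 0 -0.1" --pt "0 0 0.0175 0 -0.1" --pt "0 0 0 0 -0.1" --pt "0 0 0 0 -1"

```text
t: 29.25
ee_pos: [451.9, 319.9, 164.3]
orientation: [2.285, 2.155, 0.0]
ft_force: [0.4, 0.0, 0.8]
width: 34.8
```

>>> send_rows --pt "0 0 0 0 -1" --pt "0 0 0 0 -1" --pt "0 0 0 0 -1" --pt "0 0 0 0 -1" --pt "0 0 0 0 -1"

```text
t: 29.75
ee_pos: [452.1, 320.5, 164.7]
orientation: [2.284, 2.156, 0.003]
ft_force: [0.3, -1.2, 6.2]
width: 9.8
```

>>> send_rows --pt "0 0 -0.01 0 -1" --pt "0 0 -0.02 0 -1" --pt "0 0 -0.025 0 -1" --pt "0 0 -0.025 0 -1" --pt "0 0 -0.025 0 -1"

```text
t: 30.25
ee_pos: [450.9, 320.0, 270.0]
orientation: [-2.285, -2.156, 0.002]
ft_force: [0.5, 0.6, -2.1]
width: 9.6
```

>>> send_rows --pt "0 0 -0.02 0 -1" --pt "0 0 0 0 -1" --pt "0 0 0 0 -1"

```text
t: 30.55
ee_pos: [451.1, 320.1, 288.7]
orientation: [-2.285, -2.156, -0.0]
ft_force: [0.4, -0.4, -2.9]
width: 10.1
```

```bash
python3 - <<'E'
from h import *
a=-.047
print(523.7-75*np.cos(a), 21.6-75*np.sin(a))
plan(523.7-75*np.cos(a), 21.6-75*np.sin(a),286,-.047)
S=cam('scene');crop(S,200,115,360,245,'i3.png')
crop(cam('top'),240,170,330,270,'i4.png')
E
```

```text
448.78282225211973 25.123702355833093
t 30.55 pos [451.1 320.1 288.7] toolx [0.058 0.998 0.   ] tooly [ 0.998 -0.058 -0.   ] toolz [-0.  0. -1.] F [ 0.4 -0.4 -2.9] w 10.08163470137828 q [0.6  0.34 1.8  0.   1.   0.65]
shift [-0.2946  0.0148  0.0027]
now ya -0.058 turn -0.011
i3.png scale 4.615384615384615
i4.png scale 6.0
```

View pics/i3.png

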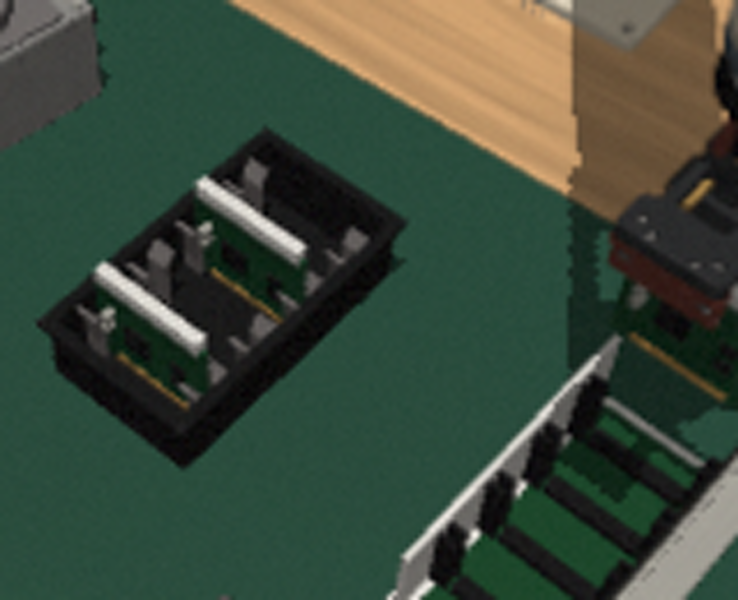

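View pics/i4.png

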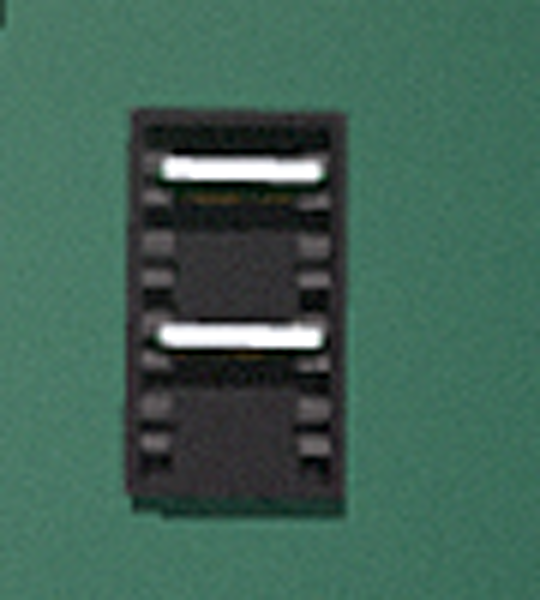

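>>> send_rows --pt "-0.02 0 0 -0.011 -1" --pt "-0.035 0.003 0 0 -1" --pt "-0.046 0.003 0 0 -1" --pt "-0.046 0.003 0 0 -1" --pt "-0.046 0.002 0 0 -1"

```text
t: 31.15
ee_pos: [452.3, 125.3, 287.5]
orientation: [-2.271, -2.169, 0.003]
ft_force: [1.8, 0.1, -1.4]
width: 9.7
```

>>> send_rows --pt "-0.046 0 0 0 -1" --pt "-0.035 0 0 0 -1" --pt "-0.019 0 0 0 -1" --pt "0 0 0 0 -1" --pt "0 0 0 0 -1"

```text
t: 31.65
ee_pos: [448.1, 27.0, 288.0]
orientation: [-2.274, -2.166, 0.002]
ft_force: [-0.4, 0.9, -0.5]
width: 9.9
```

```bash
python3 - <<'E'
from h import *
plan(448.8,25.1,215,-.047)
S=cam('scene');crop(S,200,115,300,215,'j1.png')
E
```

```text
t 31.65 pos [448.1  27.  288. ] toolx [0.048 0.999 0.   ] tooly [ 0.999 -0.048 -0.002] toolz [-0.002  0.    -1.   ] F [-0.4  0.9 -0.5] w 9.852882995524775 q [0.03 0.18 2.02 0.   0.94 0.08]
shift [-0.0019  0.0009  0.073 ]
now ya -0.048 turn -0.001
j1.png scale 6.0
```

View pics/j1.png

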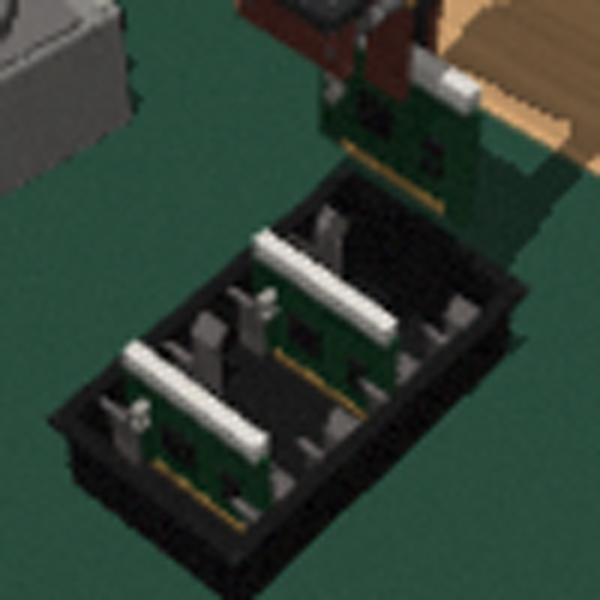

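>>> send_rows --pt "-0.001 0.0005 0.02 0 -1" --pt "0 0 0.025 0 -1" --pt "0 0 0.02 0 -1" --pt "0 0 0.008 0 -1" --pt "0 0 0 0 -1"

```text
t: 32.2
ee_pos: [448.3, 26.8, 214.8]
orientation: [-2.27, -2.169, 0.003]
ft_force: [0.4, 0.4, -1.2]
width: 9.9
```

```bash
python3 - <<'E'
from h import *
plan(448.8,25.1,156,-.047)
S=cam('scene');crop(S,200,115,300,215,'j2.png')
E
```

```text
t 32.2 pos [448.3  26.8 214.8] toolx [ 0.046  0.999 -0.   ] tooly [ 0.999 -0.046 -0.003] toolz [-0.003 -0.    -1.   ] F [ 0.4  0.4 -1.2] w 9.856321491615178 q [0.03 0.31 2.07 0.   0.76 0.08]
shift [-0.0017  0.0007  0.0588]
now ya -0.046 turn 0.001
j2.png scale 6.0
```

View pics/j2.png

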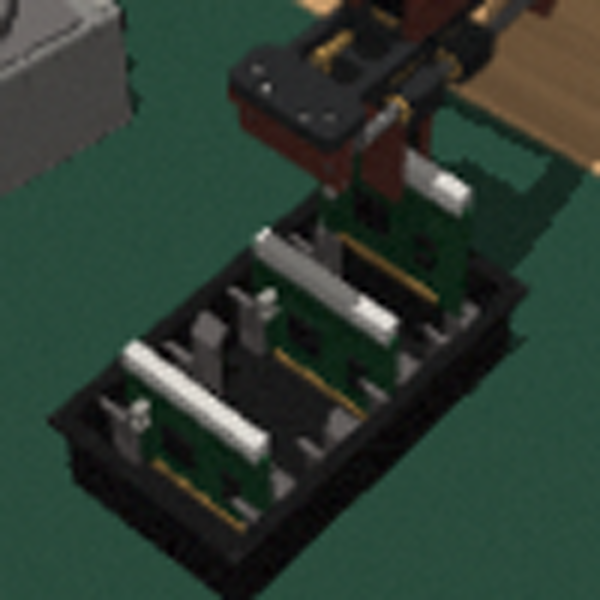

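>>> send_rows --pt "-0.0005 0 0.012 0 -1" --pt "0 0 0.012 0 -1" --pt "0 0 0.012 0 -1" --pt "0 0 0.01 0 -1" --pt "0 0 0.006 0 -1"

```text
t: 32.75
ee_pos: [448.4, 25.4, 162.5]
orientation: [-2.272, -2.168, 0.002]
ft_force: [0.1, -0.4, -0.8]
width: 9.5
```

>>> send_rows --pt "0 0 0.004 0 -1" --pt "0 0 0.002 0 -1" --pt "0 0 0 0 -1" --pt "0 0 0 0 -1"

```text
t: 33.15
ee_pos: [449.1, 25.5, 158.0]
orientation: [2.273, 2.168, 0.001]
ft_force: [-0.3, 0.7, -2.0]
width: 9.7
```

>>> send_rows --pt "0 0 0.0015 0 -1" --pt "0 0 0 0 -1" --pt "0 0 0 0 -1"

```text
t: 33.45
ee_pos: [449.3, 25.5, 156.7]
orientation: [2.272, 2.168, 0.001]
ft_force: [0.5, -0.5, 4.2]
width: 10.1
```

Contact felt. Release, retreat, and look.

>>> send_rows --pt "0 0 0 0 -0.1" --pt "0 0 0 0 -0.1" --pt "0 0 0 0 -0.1" --pt "0 0 0 0 -0.1" --pt "0 0 -0.02 0 -0.1"

```text
t: 33.95
ee_pos: [447.5, 25.5, 174.9]
orientation: [-2.271, -2.167, 0.005]
ft_force: [0.8, -0.2, -0.3]
width: 39.2
```

>>> send_rows --pt "0 0 -0.05 0 -0.1" --pt "0 0 -0.04 0 -0.1" --pt "0.045 0.009 0 0 -0.1" --pt "0.045 0.009 0 0 -1" --pt "0.045 0.009 0 0 -1"

```text
t: 34.45
ee_pos: [482.5, 160.4, 267.0]
orientation: [2.274, 2.167, 0.002]
ft_force: [1.0, -0.0, -0.2]
width: 27.3
```

>>> send_rows --pt "0.045 0.009 0 0 -1" --pt "0.045 0.009 0 0 -1" --pt "0.045 0.009 0 0 -1" --pt "0.045 0.009 0 0 -1" --pt "0.045 0.009 0 0 -1"

```text
t: 34.95
ee_pos: [537.7, 383.6, 266.0]
orientation: [-2.273, -2.169, 0.001]
ft_force: [0.5, -0.5, 0.8]
width: 0.2
```

>>> send_rows --pt "0 0 0 0 -1" --pt "0 0 0 0 -1"

```text
t: 35.15
ee_pos: [537.1, 382.3, 265.4]
orientation: [-2.271, -2.171, 0.002]
ft_force: [0.1, 0.3, -0.8]
width: 0.8
```

```bash
python3 - <<'E'
from h import *
plan(527,399,206,-.055)
S=cam('scene')
crop(S,200,125,300,225,'k1.png')
crop(S,255,120,390,245,'k2.png')
crop(cam('top'),240,170,330,270,'k3.png')
E
```

```text
t 35.15 pos [537.1 382.3 265.4] toolx [ 0.045  0.999 -0.001] tooly [ 0.999 -0.045 -0.001] toolz [-0.001 -0.001 -1.   ] F [ 0.1  0.3 -0.8] w 0.8293737737224911 q [ 0.6   0.51  1.58 -0.    1.05  0.65]
shift [ 0.0163 -0.0108  0.0594]
now ya -0.045 turn 0.01
k1.png scale 6.0
k2.png scale 4.8
k3.png scale 6.0
```

View pics/k1.png

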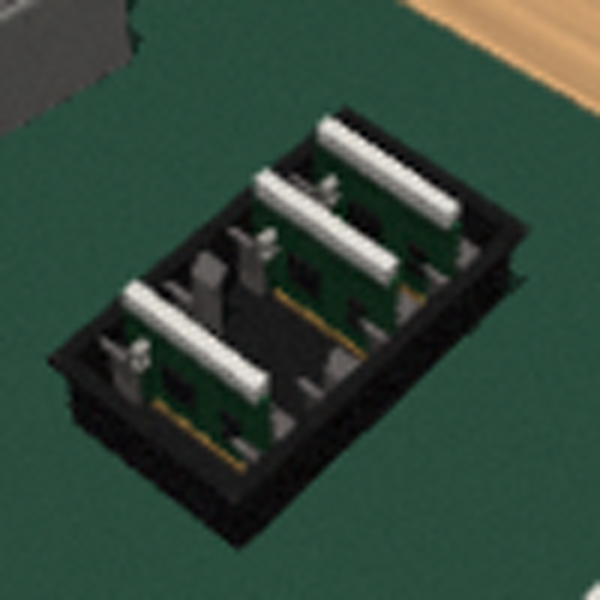

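View pics/k2.png

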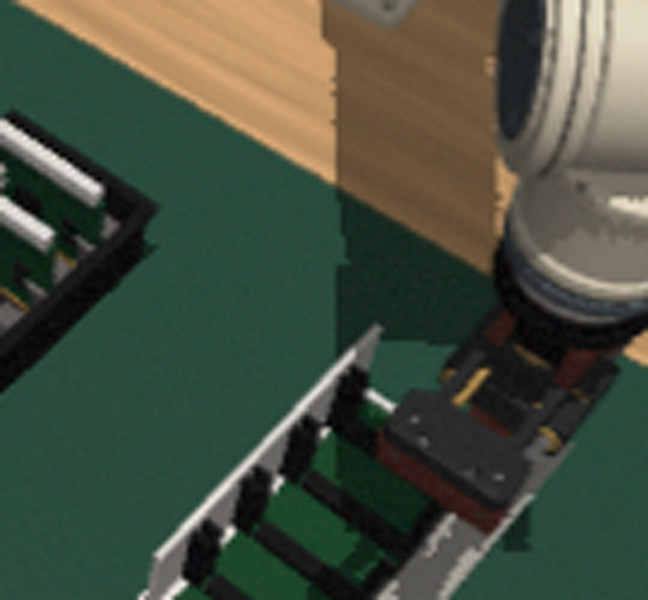

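View pics/k3.png

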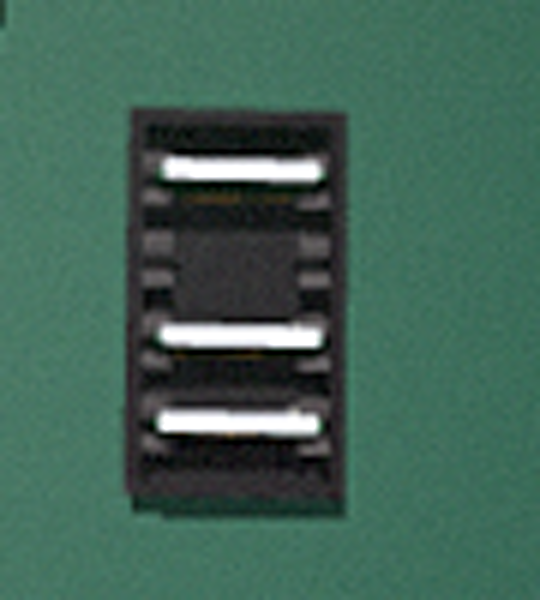

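All three cards stand in their slots. Rack is empty; now shut the retainer.

>>> send_rows --pt "0.0163 -0.0108 0 0.01 -1" --pt "0 0 0 0 -1" --pt "0 0 0.03 0 -1" --pt "0 0 0.029 0 -1" --pt "0 0 0 0 -1"

```text
t: 35.75
ee_pos: [526.1, 395.7, 203.8]
orientation: [-2.284, -2.156, 0.011]
ft_force: [-0.3, -0.6, 0.0]
width: 0.4
```

```bash
python3 - <<'E'
from h import *
plan(527,357,206,-.055)
E
```

```text
t 35.75 pos [526.1 395.7 203.8] toolx [ 0.058  0.998 -0.005] tooly [ 0.998 -0.058 -0.005] toolz [-0.006 -0.004 -1.   ] F [-0.3 -0.6  0. ] w 0.36649770952714994 q [ 0.63  0.59  1.61 -0.    0.95  0.68]
shift [-0.0386  0.0031 -0.0021]
now ya -0.058 turn -0.003
```

>>> send_rows --pt "-0.006 0 0 0 -1" --pt "-0.006 0 0 0 -1" --pt "-0.006 0 0 0 -1" --pt "-0.005 0 0 0 -1" --pt "-0.005 0 0 0 -1"

```text
t: 36.25
ee_pos: [526.4, 370.1, 208.1]
orientation: [2.284, 2.157, 0.002]
ft_force: [-0.4, -0.3, 0.6]
width: 0.6
```

>>> send_rows --pt "-0.005 0 0 0 -1" --pt "-0.005 0 0 0 -1" --pt "-0.005 0 0 0 -1" --pt "0 0 0 0 -1" --pt "0 0 0 0 -1"

```text
t: 36.75
ee_pos: [525.3, 355.5, 207.3]
orientation: [-2.284, -2.157, 0.0]
ft_force: [0.3, 0.4, -0.1]
width: 0.8
```

```bash
python3 - <<'E'
from h import *
st()
S=cam('scene')
crop(S,275,150,390,255,'l1.png')
E
```

```text
t 36.75 pos [525.3 355.5 207.3] toolx [0.057 0.998 0.   ] tooly [ 0.998 -0.057 -0.   ] toolz [-0.  0. -1.] F [ 0.3  0.4 -0.1] w 0.8453030055228865 q [0.58 0.55 1.67 0.   0.92 0.63]
l1.png scale 5.714285714285714
```

View pics/l1.png

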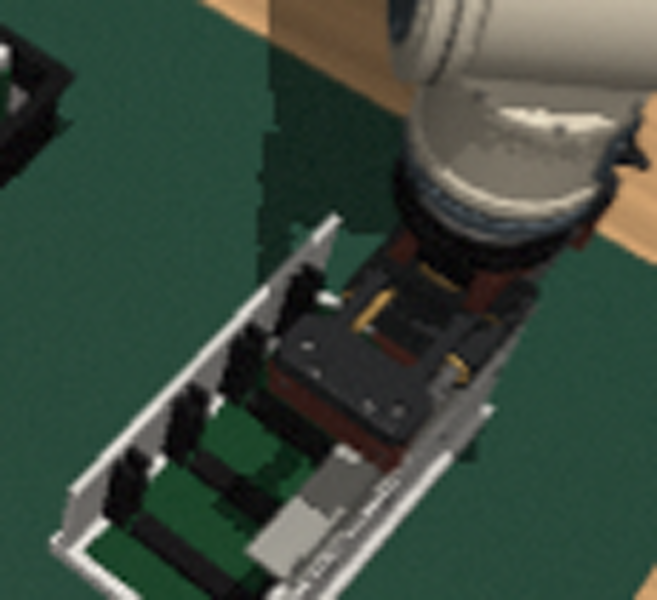

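>>> send_rows --pt "-0.005 0 0 0 -1" --pt "0 0 -0.04 0 -1" --pt "0 0 -0.05 0 -1" --pt "-0.045 0 -0.02 0 -1" --pt "-0.045 0 0 0 -1"

```text
t: 37.3
ee_pos: [521.1, 261.2, 321.2]
orientation: [2.279, 2.159, 0.011]
ft_force: [0.9, -0.1, -1.2]
width: 0.5
```

>>> send_rows --pt "-0.045 0 -0.02 0 -1" --pt "-0.045 -0.03 0 0 -1" --pt "0 -0.03 0 0 -1" --pt "0 -0.03 0 0 -1" --pt "0 0 0 0 -1"

```text
t: 37.8
ee_pos: [424.2, 178.5, 337.1]
orientation: [-2.283, -2.157, 0.003]
ft_force: [0.0, 0.0, 1.0]
width: 0.6
```

```bash
python3 - <<'E'
from h import *
st()
S=cam('scene');T=cam('top')
cv2.imwrite('pics/m1.png',cv2.resize(S['color'],(800,600)))
crop(T,160,130,410,270,'m2.png')
crop(S,270,170,385,280,'m3.png')
for im,n in((T,'top'),(S,'scene')):
    Q=cloud(im)
    def sel(z0,z1,x0,x1,y0,y1):
        m=(Q[...,2]>z0)&(Q[...,2]<z1)&(Q[...,0]>x0)&(Q[...,0]<x1)&(Q[...,1]>y0)&(Q[...,1]<y1); return Q[m]
    for xc in (598.6,498.7,448.8):
        q=sel(90,106,xc-12,xc+12,-45,90)
        if len(q): print(n,'bar x',np.median(q[:,0]).round(1),'y',np.percentile(q[:,1],[1,99]).round(1),np.percentile(q[:,1],[1,99]).mean().round(1),'z',np.percentile(q[:,2],[50,90]).round(1))
    p=sel(125,160,400,660,340,400); 
    if len(p)>5: print(n,'lip',len(p),p.min(0).round(1),p.max(0).round(1))
E
```

```text
t 37.8 pos [424.2 178.5 337.1] toolx [ 0.057  0.998 -0.001] tooly [ 0.998 -0.057 -0.002] toolz [-0.002 -0.    -1.   ] F [0. 0. 1.] w 0.6183279567116308 q [0.37 0.13 1.95 0.   1.06 0.43]
m2.png scale 3.2
m3.png scale 5.454545454545454
top bar x 586.9 y [ 4.7 63.3] 34.0 z [ 98.6 102.1]
top bar x 444.2 y [-20.1  71.8] 25.8 z [ 99.  102.7]
top lip 103 [430.9 361.9 125.5] [623.4 378.4 149.9]
scene bar x 588.1 y [-7.9 63.8] 28.0 z [ 95.4 101. ]
scene bar x 487.3 y [24.1 71.2] 47.6 z [ 98.  100.7]
scene bar x 447.2 y [-17.8  72.9] 27.6 z [ 98.8 100.9]
scene lip 135 [432.2 365.  125.1] [629.5 379.7 145.6]
```

View pics/m1.png

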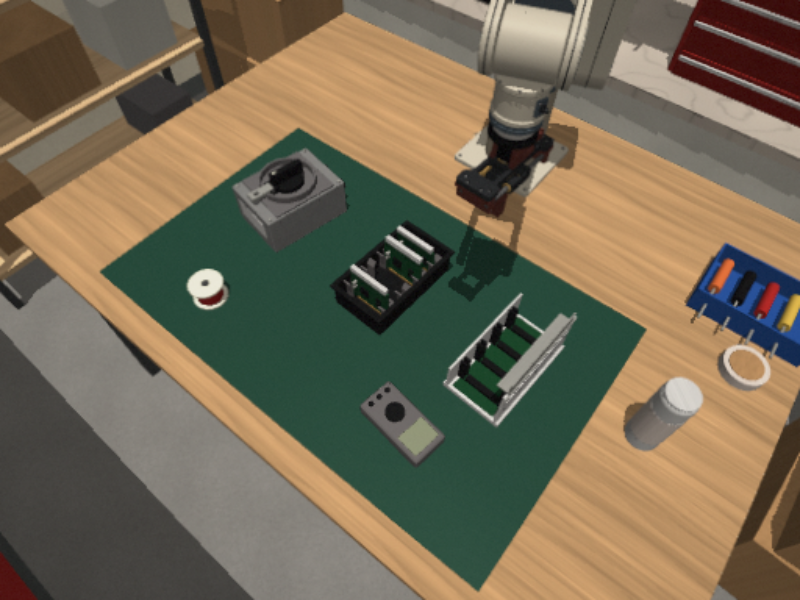

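View pics/m2.png

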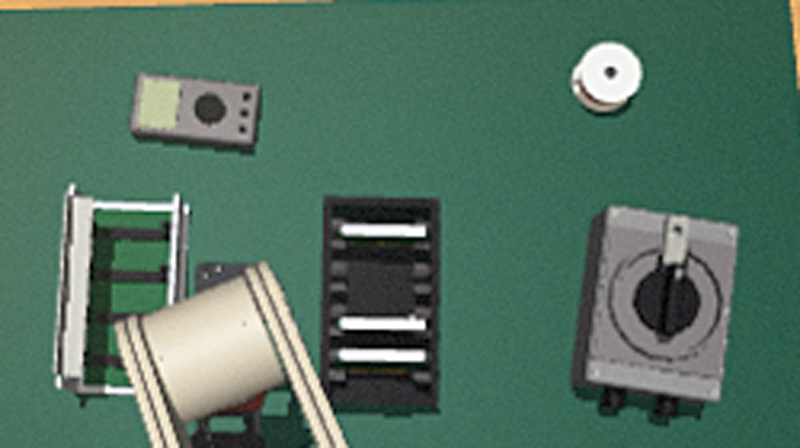

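View pics/m3.png

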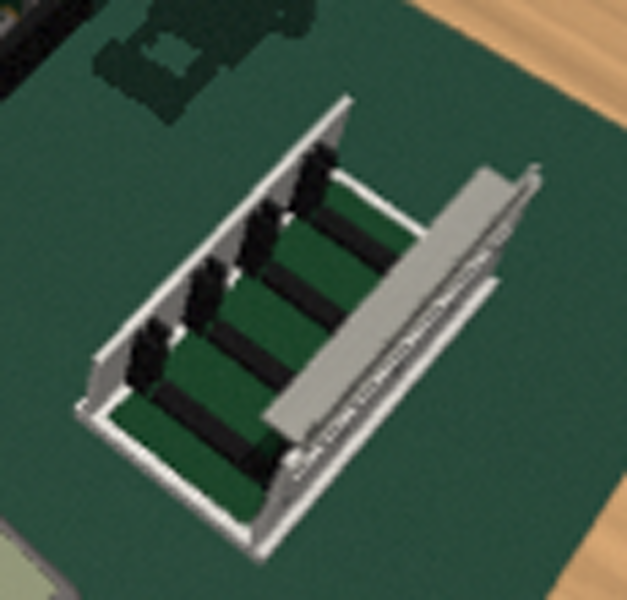

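```bash
python3 - <<'E'
from h import *
S=cam('scene');T=cam('top')
crop(S,205,130,300,220,'n1.png');crop(T,245,175,325,265,'n2.png')
np.save('T3',T,allow_pickle=True);np.save('S3',S,allow_pickle=True)
E
```

```text
n1.png scale 6.666666666666667
n2.png scale 6.666666666666667
```

View pics/n1.png

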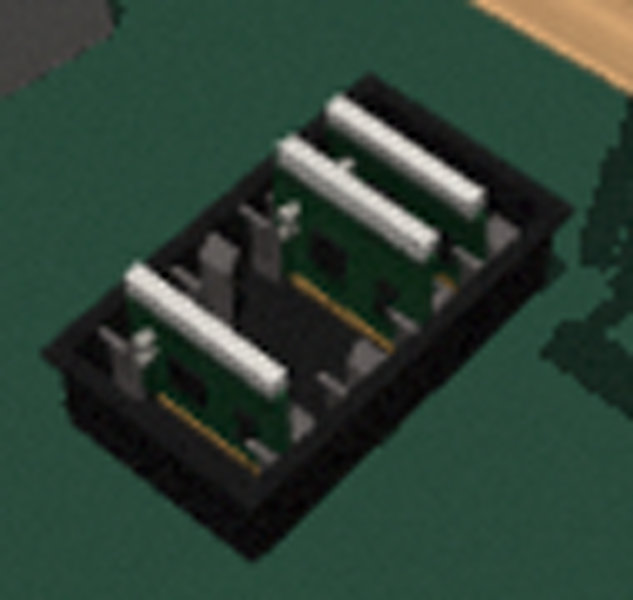

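View pics/n2.png

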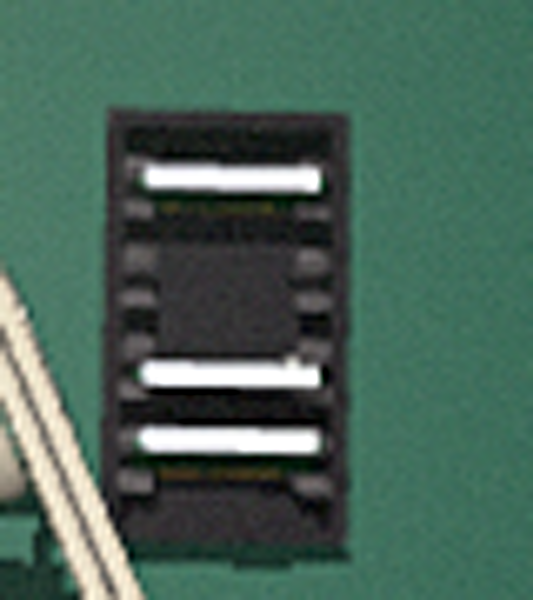

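```bash
python3 - <<'E'
from h import *
T=np.load('T3.npy',allow_pickle=True).item(); S=np.load('S3.npy',allow_pickle=True).item()
s=20/3
def b(im,pts,u0,v0,z): return np.array([back(im,u/s+u0-.5,v/s+v0-.5,z=z)[:2] for u,v in pts])
rt=b(T,[(110,107),(348,115),(348,545),(103,540)],245,175,62)
rs=b(S,[(368,74),(573,210),(252,506),(43,352)],205,130,62)
print(rt.round(1),rt.mean(0),rs.round(1),rs.mean(0))
barsT=[[(140,180),(322,180)],[(140,374),(322,376)],[(140,440),(322,441)]]
barsS=[[(138,268),(278,380)],[(288,143),(430,245)],[(338,103),(477,197)]]
for nm,im,bs,u0,v0,r in(('T',T,barsT,245,175,rt),('S',S,barsS,205,130,rs)):
    c=r.mean(0); 
    a=np.arctan2(*( (r[0]-r[3])[::-1])) if nm=='T' else np.arctan2(*((r[2]-r[1])[::-1]))
    print(nm,'yaw',a)
    for q in bs:
        p=b(im,q,u0,v0,99); m=p.mean(0)-c; ca,sa=np.cos(a),np.sin(a)
        print(nm,'bar in tote',(m@[ca,sa]).round(1),(m@[-sa,ca]).round(1),'ends',p.round(1).tolist())
E
```

```text
[[633.1  83.3]
 [625.2 -47.8]
 [390.6 -37.4]
 [396.8  94. ]] [511.44041348  23.01899211] [[391.3 -37.1]
 [398.   96.6]
 [629.1  83.5]
 [625.3 -47.4]] [510.93121338  23.8788961 ]
T yaw -0.044898390730748305
T bar in tote 73.3 0.8 ends [[586.0, 69.3], [583.4, -28.1]]
T bar in tote -31.1 -0.0 ends [[482.2, 72.5], [478.6, -23.7]]
T bar in tote -65.6 -0.3 ends [[447.5, 73.5], [444.4, -22.2]]
S yaw -0.05644657998969963
S bar in tote 73.1 0.5 ends [[579.9, -25.0], [588.0, 65.4]]
S bar in tote -30.2 0.7 ends [[477.6, -19.1], [484.1, 71.7]]
S bar in tote -66.3 -0.1 ends [[442.5, -16.4], [447.1, 71.4]]
```

>>> send_rows --pt "0 0 0 0 -1" --pt "0 0 0 0 -1" --pt "0 0 0 0 -1" --pt "0 0 0 0 -1" --pt "0 0 0 0 -1"

```text
t: 38.5
ee_pos: [427.4, 179.3, 337.2]
orientation: [-2.284, -2.157, 0.0]
ft_force: [-0.5, 0.9, 0.3]
width: 0.2
```

```bash
python3 - <<'E'
from h import *
S=cam('scene');S0=np.load('S3.npy',allow_pickle=True).item()
d=cv2.absdiff(S['color'],S0['color'])[125:225,200:305]; print('tote change',d.max(),d.mean())
Q=cloud(S)
d2=Q[...,:2]-[497.2,-287.7];c,s=np.cos(-.19),np.sin(-.19);lx=d2@[c,s];ly=d2@[-s,c]
m=(lx>70)&(lx<94)&(abs(ly)<10)&(Q[...,2]>104)&(Q[...,2]<135);print('hasp',m.sum(),np.median(Q[m][:,2]),np.median(ly[m]))
im0=np.load('scene.npy',allow_pickle=True).item()
for n,(u0,v0,u1,v1) in dict(spool=(118,168,150,200),meter=(228,242,288,300),spray=(398,238,452,290)).items():
    print(n,cv2.absdiff(S['color'],im0['color'])[v0:v1,u0:u1].mean().round(2))
ctrl.close_job()
E
```

```text
tote change 132 2.204222222222222
hasp 38 114.69815138674852 2.5463298641603904
spool 2.61
meter 2.1
spray 3.16
the job is handed in; nothing more can be done
```

I handed the job in after about 38.5 s. I turned the isolator to OFF and swung the hasp out into its notch. I then opened the retainer, moved all three cards present into tote slots +75, −25 and −75 mm, and shut the retainer over the empty rack. No verdict is reported, so the results below are my own measurements.

**Last checks:**
- **Hasp:** its upper face reads about 114.7 mm, which is flat in the notch.
- **Handle:** it lies along the box's +x side, at OFF.
- **Retainer:** the lip stands upright with its top near 142 mm, so it is shut.
- **Cards:** all are fully down, with bar tops around 99 mm and centred along the slots to within about 1 mm.
- **Spray can, spool and meter:** they look unchanged in the picture.
- **Robot:** it is clear of everything.

**Not clean:**
- **Tote knocked:** it was pushed about 12 mm after the last card went in. Afterwards the bars sat about −2, −6 and +9 mm off their slot centres. I estimate a lean of at most about 0.15 rad, against the 0.22 limit. Card spacing is over 40 mm, so I left them as they were.
- **At-rest check inconclusive:** the two pictures of the tote differed by 2.2 on average, about noise level. Some pixels differed by up to 132, perhaps the arm's shadow in the crop. I did not look into that before handing in.

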